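Clamp a tube union in the checking fixture and hold the test probe on its mark

ROBOT

A 7-joint arm with a two-finger parallel gripper is mounted at the origin on the work surface. World frame = base frame: x ahead of the robot, y to its left, z up, the work surface at z = 0. Lengths are in m, angles in rad, forces in N, time in s.
With the tool pointing down it reaches from about 0.4 to 0.85 m from the base axis. Payload 10.4 kg.
Tool frame: the origin (TCP) lies at the very end of the fingers, on their centre line; the grasp point (between the pads) lies 19 mm behind it (manip.grip_depth is the distance from the TCP to the grasp point, in m); z points along the fingers, y is the direction in which the jaws open and shut (so a half turn about z gives the same grasp; the last joint's range is limited). The gripper opens to 85 mm and grips with 20 to 120 N. Pads are 22 mm wide; open, the fingers measure 114 mm over their backs; the gripper's body (76 mm by 85 mm) begins 54 mm behind the grasp point. The pads swing forward as they close: fully open they stand 13 mm farther back than shut.
Start: joints at [1.241, 0.332, -0.065, 1.46, 0.022, 1.35, -0.088], TCP at [0.189, -0.596, 0.231] pointing down, gripper open.
Joint ranges: [-2.6, 2.6], [-0.5, 2.12], [-1.47, 1.34], [0.16, 2.42], [-1.27, 4.41], [0.06, 2.06], [-2.6, 2.6]. Speed limits (rad/s): [2.22, 2.22, 2.79, 2.79, 3.14, 3.14, 3.14].

INTERFACE

Orientations are given as a unit quaternion [x, y, z, w].
In Python, from workcell import manip gives the robot as it stands.
- The arm moves only by the tool step_arm, never from a script. Its argument "motion" is a list of rows, each a list of 6 numbers: the shift along the tool's x, y, z in mm, then the turn, a rotation vector about the tool's x, y, z in degrees. A call has 1 to 20 rows; each row shifts and turns the pose as measured when the row begins, along the tool's axes as they then stand; what a row does not reach is not made up. A row lasts 1/8 s, in which the tool goes at most 62.5 mm and 10.7 degrees, less where a joint would pass 70% of its speed; a pose out of reach is approached as far as the arm can. A call with a gripper value outside its range is refused whole. "jaw" is the finger opening in mm, from 0 to 85.4, set as the call begins (left out, the last holds). The fingers move at their own pace and stop on an object; "force" is the grip in N (left out, the last holds). Time passes only in rows, so rows that do not move let the fingers close. It gives the time, the measured TCP pose, the force and the opening at its end, in the units of the state.
- manip.get_obs(): the state, without advancing time (a new reading comes with each control period).
- manip.camera(name): name is "scene" or "top"; returns the picture (384x512x3 uint8, blue, green, red); there is no depth.
- manip.camera_info(name): a dict with "camera_matrix" (3x3 intrinsics, pixels), "R" (3x3) and "t" (3): a world point X has camera coordinates R X + t. Camera axes: x right, y down, z forward; pixel columns grow to the right and rows downward; lengths in m; the calibration is good to about 2 mm. A picture is of the moment at which its call begins. camera_info takes no time and is no camera call.
- manip.hand_in(): hands the job in, once; it reports no verdict.
The state is a dict: "clock": time; "joint_pos": joint angles; "joint_velocities": joint speeds; "tau": joint torques, N m; "position": TCP position; "ee_rot": TCP orientation; "ft_force": force on the tool from outside, world axes, zero at the start; "torque": the same for the moment, N m; "grip_width": opening from 0.0 (shut) to 1.0 (fully open).
Only numpy, scipy, OpenCV 4.12 (cv2) and the standard library are available. Lean on these libraries where they do the work, as an engineer would, in place of code of your own. Each camera call takes 0.05 s, during which the arm holds its last target.

TASK

Lower the steel tube union with the blue paint dot into the hexagon nest of the checking fixture, dot upward, and swing the red toggle handle fully down so the clamp holds it. Then lift the orange test probe out of its holder and hold it upright with its spring tip on the blue dot, pressed gently until the tip is about half way in; finish still holding it there, and leave the other fittings and the spanner alone.

Things in the scene. Friction and masses are not known exactly. Their poses are not given: they have to be found in the camera images.
- union: Loose steel straight tube union (two hexagon nuts, a narrower hexagon between), 60 mm long, 32 mm across flats, 37 across corners, about 0.2 kg, lying on a flat. Origin: centre of its underside; x along its length, z up out of the flat that carries the dot. Grip it over its two flat ends (60 mm apart along x): in the nest only the ends are free.
- dot (a point): Centre of the blue paint dot (10 mm across) on the top flat of one nut of the union: 19.5 mm from the union's middle along its +x, 32 mm above its underside.
- fixture: Checking fixture fixed to the bench: aluminium base plate (100 mm along its x, 200 mm along its y, 10 mm thick), black nest at its origin, toggle clamp on its +y side. Origin on the bench under the middle of the nest; z up. The four dowels stand at 35 mm along x and 17.5 mm along y either way from the origin, tops 47 mm above the bench. It may stand turned up to 0.3 rad.
- nest_seat (a point): Middle of the nest's floor, 30 mm above the bench: the union's underside centre belongs here, its length along the fixture's x (either end first). Nest 56 mm long, cheeks sloping out at 60 degrees, 11 mm high, 1 mm clear of the hexagon. Steel dowels (6 mm) leave 2 mm play at each end of the union; fingers up to 25 mm wide pass between them, down to floor level.
- toggle (a joint): Angle of the clamp's hand lever: 0 = level, fully down on its stop, shut; starts raised at about 1.24 rad. Stiff: stays where left, takes about 6 N at the red grip, 10 N over the last 0.05 rad as the clamp presses. It drives the clamp bar down onto the union's middle; shut, the bar's top is 90 mm and its bolt 95 mm above the bench, and the bar is 14 mm wide.
- handle_hinge (a point): Point on the hand lever's hinge axis, 78 mm above the bench; the axis is level, along the fixture's x. At angle q the lever points cos q along the fixture's +y and sin q up.
- handle_grip (a point): Middle of the lever's red round grip (16 mm diameter, 76 mm long along the lever), on its centreline, 85 mm from the hinge axis. Pinch it from above across the fixture's x, or push it over and down; in a pinch it turns and lags a little, so press on down until the lever is felt to reach its stop.
- clamp_bar: Clamp bar with its spring-loaded, rubber-tipped bolt. Origin at its pivot, 85 mm along the fixture's +y from the nest and 85 mm above the bench. Raised it leans a little back from upright, its end about 180 mm above the bench, its rubber tip 70 to 80 mm to the +y side of the nest's middle; shut, the tip presses on the union's middle hexagon with about 3 N.
- probe_holder: Grey bench holder with rubber foot, fixed, 76 x 76 mm, 62 mm high, with an 18.5 mm upright through-bore. Origin on the bench under the bore.
- probe: Cordless test probe upright in the holder, 0.14 kg. Origin on its axis at the underside of its black collar (28 mm diameter, 6 thick) that rests on the holder's top, 62 mm above the bench; z up. Above it the orange housing to grip, 24 x 24 mm square (flats along its x, y), 6 to 66 mm above the origin; below, a 14 mm barrel down to -45 mm, then the spring tip. Lift 60 mm to clear the bore.
- probe_tip (a joint): How far the spring tip is pushed into the probe: 0 = fully out, 0.009 m = fully in. Spring 0.5 N per mm, so half way in is 4.5 mm and about 2.3 N.
- probe_point (a point): Very end of the probe's 6 mm round spring tip, on the probe's axis, 55 mm below the probe's origin when the tip is fully out.
- small_union: Bystander: smaller steel union standing on end, 50 mm tall, 22 mm across flats. Leave it alone. Origin under its centre.
- brass_nut: Bystander: brass hexagon nut lying flat, 38 mm across flats, 24 mm high. Leave it alone. Origin under its centre.
- spanner: Bystander: steel spanner, 180 mm long, lying flat. Leave it alone. Origin under its middle.
There are look-alikes about, which are no part of the job. Leave any green or turquoise look-alike of the union alone. Several things look just like the probe_holder: the one meant starts farthest to the robot's left.

How it is judged:
By the outcome, as a careful person would: the job done as asked, in the order asked, and still so for the second after the job is handed in, while the arm keeps its last pose, push and grip.
It also fails if it takes over 56 s, if anything falls off the work surface, if the arm or the gripper's body presses on something with over 40 N, if the wrist force passes 120 N, or if a joint passes its speed limit or range.

## Working session

There is one attempt and no reset: what is moved stays moved. The work goes in short steps, Python scripts to look and compute and a tool call to move; the robot and the scene stay as the last step left them, time stands still between calls to the robot, and variables do not carry over. Pictures are saved under pics/ and viewed, and the job is handed in when it is done.

Besides the shell and the picture viewer there is one more tool, called after ">>>" as name(argument=value, ...) on one line, values as JSON. step_arm: Moves the arm, as the interface text tells. Its arguments: {"type":"object","properties":{"motion":{"type":"array"},"jaw":{"type":"number"},"force":{"type":"number"}},"required":["motion"]}

```bash
ls; mkdir -p pics
python3 - <<'E'
from workcell import manip
import cv2
print(manip.get_obs())
for n in("scene","top"):
    im=manip.camera(n); cv2.imwrite(f"pics/{n}0.png",im)
    i=manip.camera_info(n); print(n,i)
E
```

```text
pics
{'clock': 0.0, 'joint_pos': array([ 1.24138213,  0.33285539, -0.06473847,  1.46092176,  0.02161774,
        1.34990582, -0.08846102]), 'joint_velocities': array([-0.000331  ,  0.00020364,  0.00044255, -0.00178449, -0.00084549,
        0.00036422,  0.00066454]), 'tau': array([-1.02158188e-03, -6.25453520e+01,  4.84384771e-02, -3.91599226e+01,
        1.59966841e-02,  9.97716357e-03, -1.46521506e-05]), 'position': array([ 0.18866447, -0.59545749,  0.23053567]), 'ee_rot': array([ 9.88248322e-01,  1.52855386e-01, -1.40684669e-04, -6.82555701e-04]), 'ft_force': array([ 0.64817059,  0.40901774, -0.56766443]), 'torque': array([0.01236806, 0.01925927, 0.00026972]), 'grip_width': 0.9962606684437423}
scene {'camera_matrix': array([[348.08088123,   0.        , 252.66562432],
       [  0.        , 348.08088123, 190.33621702],
       [  0.        ,   0.        ,   1.        ]]), 'R': array([[ 0.83994188,  0.54251853, -0.0130878 ],
       [ 0.43211582, -0.6832138 , -0.5886381 ],
       [-0.32828884,  0.48876635, -0.80829072]]), 't': array([-0.38258229, -0.21924668,  1.08204651])}
top {'camera_matrix': array([[352.16812234,   0.        , 253.41053385],
       [  0.        , 352.16812234, 189.8806728 ],
       [  0.        ,   0.        ,   1.        ]]), 'R': array([[-0.00518192, -0.99951568, -0.03068473],
       [-0.99617257,  0.00783718, -0.08705622],
       [ 0.08725454,  0.03011617, -0.99573072]]), 't': array([-0.06299292,  0.53157629,  0.93147819])}
```

View pics/scene0.png

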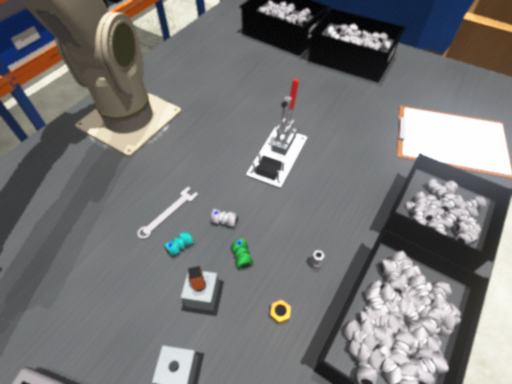

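View pics/top0.png

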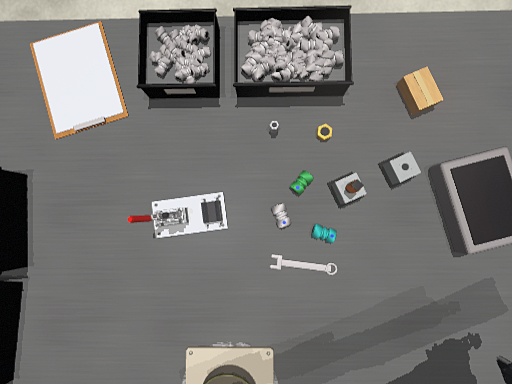

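Run:
```python
import cv2,numpy as np
t=cv2.imread("pics/top0.png"); s=cv2.imread("pics/scene0.png")
def crop(im,x,y,w,h,k): return cv2.resize(im[y:y+h,x:x+w],None,fx=k,fy=k,interpolation=cv2.INTER_CUBIC)
cv2.imwrite("pics/c1.png",crop(t,120,180,120,66,6.6))
cv2.imwrite("pics/c2.png",crop(t,262,160,116,90,6))
cv2.imwrite("pics/c3.png",crop(s,150,190,120,90,6))
cv2.imwrite("pics/c4.png",crop(s,240,75,75,115,5.2))
```

```text
(no output)
```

View pics/c1.png

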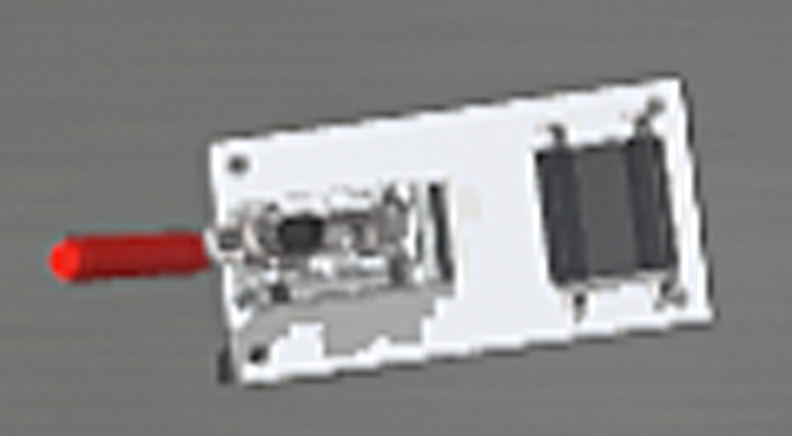

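View pics/c2.png

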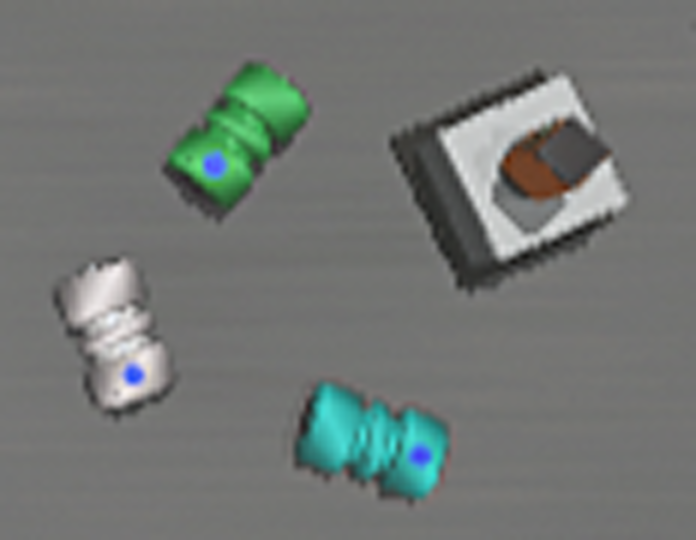

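View pics/c3.png

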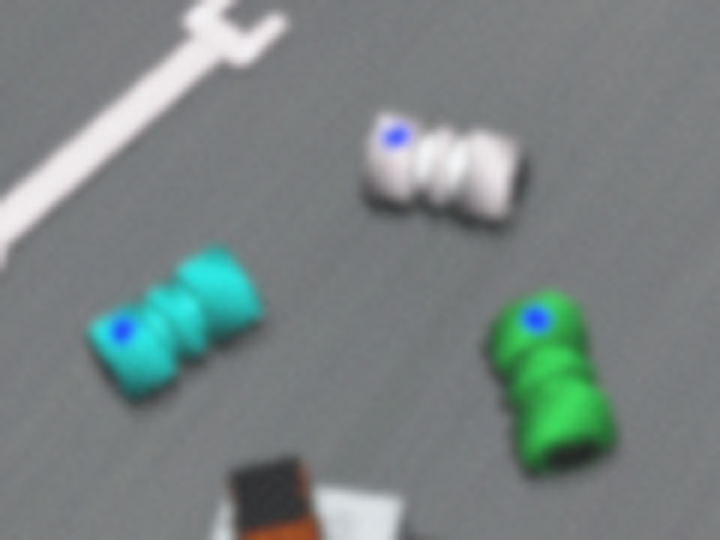

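View pics/c4.png

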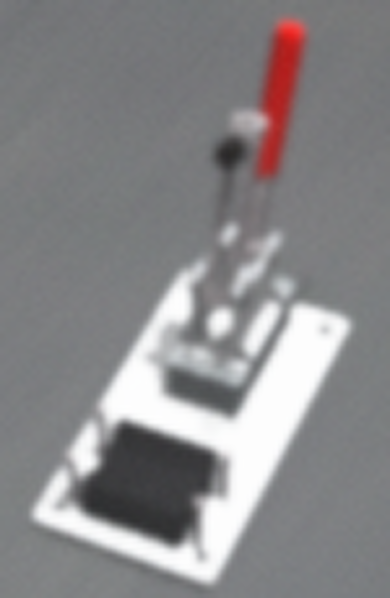

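```bash
cat > h.py <<'E'
import cv2,numpy as np
from workcell import manip
def cam(n):
    i=manip.camera_info(n); return i["camera_matrix"],i["R"],i["t"]
def ray(n,px):
    K,R,t=cam(n); d=R.T@np.linalg.solve(K,np.array([px[0],px[1],1.0])); return -R.T@t,d
def plane(n,px,z):
    c,d=ray(n,px); return c+d*(z-c[2])/d[2]
def tri(p1,p2):
    c1,d1=ray("top",p1);c2,d2=ray("scene",p2)
    A=np.stack([d1,-d2],1);s=np.linalg.lstsq(A,c2-c1,rcond=None)[0]
    a=c1+d1*s[0];b=c2+d2*s[1];return (a+b)/2,np.linalg.norm(a-b)
def proj(n,X):
    K,R,t=cam(n);p=K@(R@np.asarray(X)+t);return p[:2]/p[2]
def masks(im,kind):
    h=cv2.cvtColor(im,cv2.COLOR_BGR2HSV)
    if kind=="blue": return cv2.inRange(h,(108,130,120),(128,255,255))
    if kind=="red": return cv2.inRange(h,(0,150,80),(8,255,255))|cv2.inRange(h,(172,150,80),(180,255,255))
    if kind=="white": return cv2.inRange(h,(0,0,165),(180,40,255))
    if kind=="orange": return cv2.inRange(h,(5,120,60),(16,255,255))
def blobs(m,amin=6):
    n,l,s,c=cv2.connectedComponentsWithStats(m)
    return [(s[i,4],c[i].round(2),s[i,:4]) for i in range(1,n) if s[i,4]>=amin],l
E
python3 - <<'E'
from h import *
np.set_printoptions(precision=4,suppress=True)
T=cv2.imread("pics/top0.png");S=cv2.imread("pics/scene0.png")
print("cams",ray("top",(0,0))[0],ray("scene",(0,0))[0])
for n,im in(("top",T),("scene",S)):
    for k,a in(("blue",4),("red",30),("orange",20),("white",60)):
        for b in blobs(masks(im,k),a)[0]:
            if b[0]<4000 and (n=="top" and 120<b[1][0]<430 and 100<b[1][1]<290 or n=="scene" and 130<b[1][0]<330 and 70<b[1][1]<384): print(n,k,*b)
def cp(x,y,k,x0,y0): return ((x+.5)/k-.5+x0,(y+.5)/k-.5+y0)
P=[plane("top",cp(*c,6.6,120,180),.010) for c in((682,77),(714,320),(240,383),(211,145))]
print(np.array(P))
for i in range(4): d=P[(i+1)%4]-P[i]; print(np.linalg.norm(d),np.degrees(np.arctan2(d[1],d[0])))
# dowel tops
for c in((655,100),(680,293),(553,128),(580,305)): print("dowel",plane("top",cp(*c,6.6,120,180),.047))
for c in((538,150),(660,140),(550,283),(676,272)): print("nestc",plane("top",cp(*c,6.6,120,180),.041))
E
```

```text
cams [ 0.4479 -0.0952  0.9718] [ 0.7713 -0.4711  0.7405]
top blue 9 [297. 187.] [296 186   3   3]
top blue 7 [283.71 222.  ] [283 221   3   3]
top blue 7 [331.71 235.57] [330 235   4   2]
top red 128 [138.64 218.42] [128 216  23   6]
top orange 55 [350.29 188.4 ] [346 183  11  10]
top white 493 [404.95 166.34] [390 152  31  30]
top white 313 [349.02 186.91] [336 173  30  30]
top white 1720 [188.01 214.23] [151 192  77  46]
top white 178 [281.07 214.72] [274 204  15  24]
top white 474 [301.76 264.7 ] [270 254  67  21]
scene blue 4 [215.5 212.5] [215 212   2   2]
scene blue 6 [238.83 242.83] [238 242   3   3]
scene blue 4 [169.5 244.5] [169 244   2   2]
scene red 117 [293.44  91.91] [290  79   8  29]
scene orange 147 [197.46 282.75] [190 276  15  14]
scene white 713 [157.35 116.64] [125  93  56  59]
scene white 1299 [278.77 155.98] [246 125  62  62]
scene white 545 [166.76 212.26] [137 187  61  51]
scene white 223 [224.19 216.49] [211 209  25  16]
scene white 75 [318.53 254.69] [313 250  12  11]
scene white 567 [200.19 288.09] [181 271  36  31]
scene white 1180 [172.94 365.34] [152 345  42  39]
[[0.5291 0.0178 0.01  ]
 [0.4284 0.0043 0.01  ]
 [0.4034 0.2012 0.01  ]
 [0.5021 0.2153 0.01  ]]
0.10161836221037367 -172.37453820854017
0.1984258404883703 97.25395655626808
0.09977798916060517 8.137380124690138
0.19931392042777712 -82.21419762769102
dowel [0.5168 0.0243 0.047 ]
dowel [0.4399 0.0141 0.047 ]
dowel [0.5059 0.0652 0.047 ]
dowel [0.4353 0.0539 0.047 ]
nestc [0.4975 0.0723 0.041 ]
nestc [0.5011 0.023  0.041 ]
nestc [0.4441 0.067  0.041 ]
nestc [0.4482 0.0164 0.041 ]
```

Run:
```python
from h import *
T=cv2.imread("pics/top0.png");S=cv2.imread("pics/scene0.png")
def crop(im,x,y,w,h,k): return cv2.resize(im[y:y+h,x:x+w],None,fx=k,fy=k,interpolation=cv2.INTER_NEAREST)
a=crop(T,195,188,36,45,12);b=crop(S,244,145,46,45,8)
b=cv2.resize(b,(368,360)); 
cv2.imwrite("pics/d1.png",a);cv2.imwrite("pics/d2.png",crop(S,244,145,46,45,12))
```

```text
(no output)
```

View pics/d1.png

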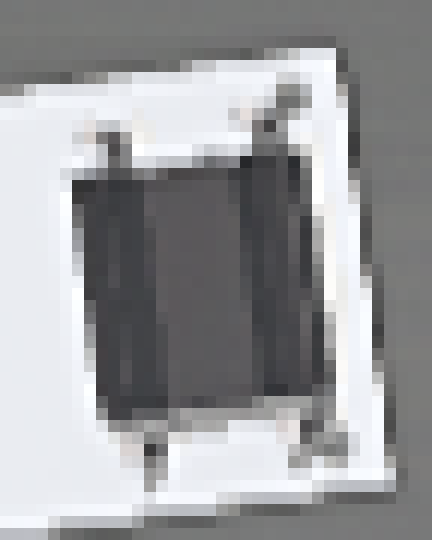

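View pics/d2.png

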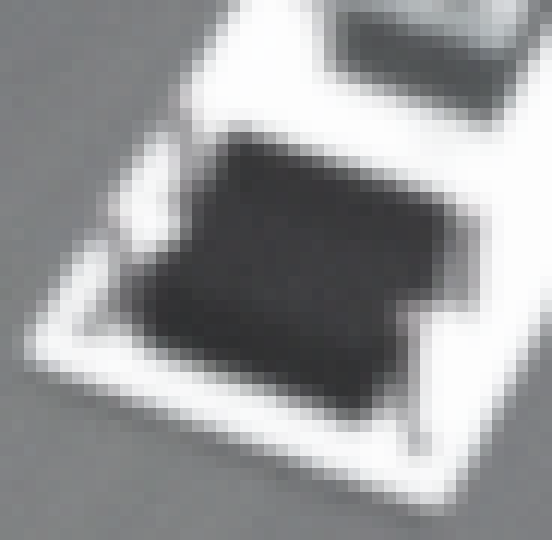

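Run:
```python
from h import *
np.set_printoptions(precision=4,suppress=True)
T=cv2.imread("pics/top0.png");S=cv2.imread("pics/scene0.png")
cp=lambda x,y,k,x0,y0:((x)/k-.5+x0,(y)/k-.5+y0)
print("floor",plane("top",cp(203,286,12,195,188),.030))
for c in((150,165),(240,160),(165,408),(262,400)): print(plane("top",cp(*c,12,195,188),.03))
# scene nest outline: top edge corners z=.041: 
for c in((235,135),(450,210),(130,290),(370,415)): print("sc",plane("scene",cp(*c,12,244,145),.041), plane("scene",cp(*c,12,244,145),.01))
# dot weighted centroid
for n,im,x0,y0,w in(("top",T,279,217,10),("scene",S,210,207,11)):
    p=im[y0:y0+w,x0:x0+w].astype(float); wt=np.clip(p[...,0]-p[...,1:].mean(2)-35,0,None)
    v,u=np.mgrid[y0:y0+w,x0:x0+w]; q=(np.sum(u*wt)/wt.sum(),np.sum(v*wt)/wt.sum()); print(n,"dot",q,plane(n,q,.032))
    if n=="top":qt=q
    else:print(tri(qt,q))
# union mask top
def um(im,x0,y0,w,h):
    p=im[y0:y0+h,x0:x0+w]; hsv=cv2.cvtColor(p,cv2.COLOR_BGR2HSV)
    m=((p.max(2)>140)).astype(np.uint8)*255; return m
for n,im,b in(("top",T,(268,198,26,36)),("scene",S,(205,203,36,30))):
    m=um(im,*b); 
    c=max(cv2.findContours(m,cv2.RETR_EXTERNAL,cv2.CHAIN_APPROX_NONE)[0],key=cv2.contourArea)
    r=cv2.minAreaRect(c); print(n,r, "ctr",np.array(r[0])+b[:2])
    v,u=np.nonzero(m); cc=np.array([u.mean()+b[0],v.mean()+b[1]])
    A=np.cov(np.stack([u,v]));w_,V=np.linalg.eigh(A);d=V[:,1]
    for z in(.02,.016,.032):
        a0=plane(n,cc-8*d,z);a1=plane(n,cc+8*d,z);print(n,z,"c",plane(n,cc,z),"yaw",np.degrees(np.arctan2(*(a1-a0)[1::-1])))
    cv2.imwrite(f"pics/um_{n}.png",cv2.resize(np.hstack([cv2.cvtColor(m,8),im[b[1]:b[1]+b[3],b[0]:b[0]+b[2]]]),None,fx=10,fy=10,interpolation=0))
# handle
mt=masks(T,"red");ms=masks(S,"red")
for n,m in(("top",mt),("scene",ms)):
    v,u=np.nonzero(m);c=np.array([u.mean(),v.mean()]);w_,V=np.linalg.eigh(np.cov(np.stack([u,v])));d=V[:,1];print(n,c,d,np.sqrt(12*w_[1]))
```

```text
floor [0.4736 0.0463 0.03  ]
[0.5008 0.0583 0.03  ]
[0.5017 0.0381 0.03  ]
[0.4465 0.0546 0.03  ]
[0.4482 0.0329 0.03  ]
sc [0.4486 0.0631 0.041 ] [0.4343 0.0868 0.01  ]
sc [0.5002 0.0696 0.041 ] [0.4882 0.0936 0.01  ]
sc [0.453  0.0129 0.041 ] [0.4389 0.0343 0.01  ]
sc [0.5146 0.0111 0.041 ] [0.5032 0.0325 0.01  ]
top dot (np.float64(283.80339321357286), np.float64(222.01696606786427)) [ 0.4441 -0.1469  0.032 ]
scene dot (np.float64(215.52208047105006), np.float64(212.29489695780177)) [ 0.4434 -0.1456  0.032 ]
(array([ 0.4443, -0.1467,  0.0342]), np.float64(0.0003521355011630384))
top ((12.793102264404297, 16.982757568359375), (23.211915969848633, 12.255891799926758), 68.19859313964844) ctr [280.7931 214.9828]
top 0.02 c [ 0.4624 -0.1405  0.02  ] yaw -162.77373658623037
top 0.016 c [ 0.4624 -0.1407  0.016 ] yaw -162.77373658623037
top 0.032 c [ 0.4622 -0.1399  0.032 ] yaw -162.77373658623034
scene ((17.73076820373535, 13.346153259277344), (25.102861404418945, 13.728127479553223), 11.309932708740234) ctr [222.7308 216.3462]
scene 0.02 c [ 0.4596 -0.1389  0.02  ] yaw -162.7039122908441
scene 0.016 c [ 0.4579 -0.137   0.016 ] yaw -162.70391229084413
scene 0.032 c [ 0.4648 -0.1444  0.032 ] yaw -162.70391229084407
top [138.6406 218.4219] [-0.9994  0.0344] 22.258180307208175
scene [235.1776  91.6513] [-0.9991 -0.042 ] 385.07896241221204
```

View pics/um_top.png

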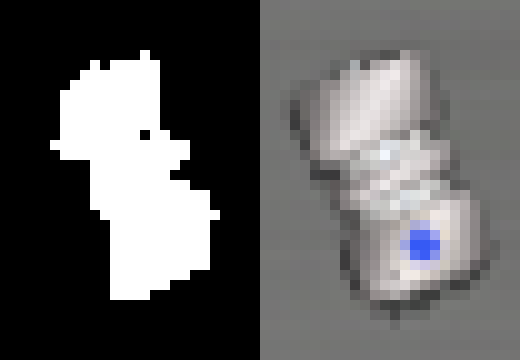

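View pics/um_scene.png

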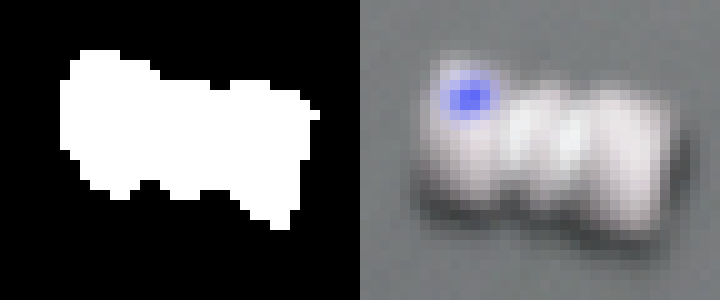

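Run:
```python
from h import *
np.set_printoptions(precision=4,suppress=True)
T=cv2.imread("pics/top0.png");S=cv2.imread("pics/scene0.png")
a=cv2.resize(T[168:214,322:372],None,fx=12,fy=12,interpolation=2)
b=cv2.resize(S[258:318,172:232],None,fx=9,fy=9,interpolation=2)
cv2.imwrite("pics/e1.png",a);cv2.imwrite("pics/e2.png",b)
```

```text
(no output)
```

View pics/e1.png

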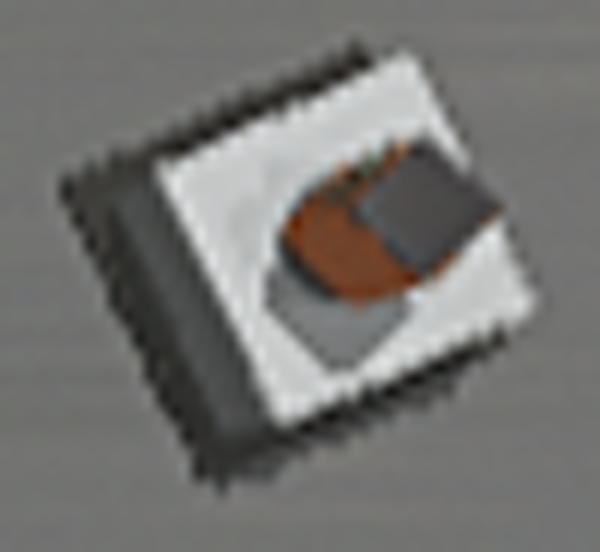

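View pics/e2.png

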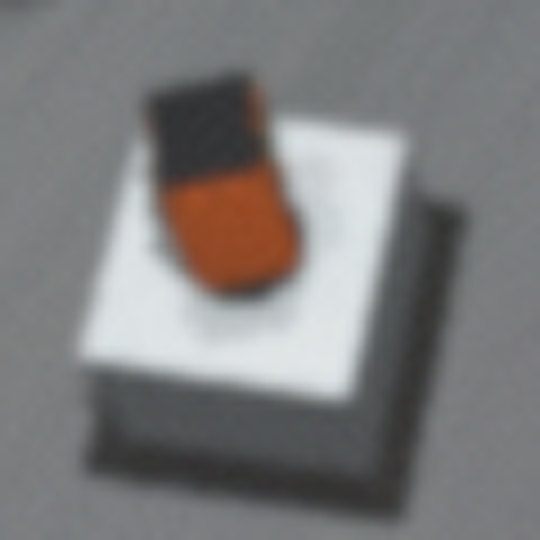

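Run:
```python
from h import *
np.set_printoptions(precision=4,suppress=True)
cp=lambda x,y,k,x0,y0:((x)/k-.5+x0,(y)/k-.5+y0)
def q(n,L,k,x0,y0,z):
    P=np.array([plane(n,cp(*c,k,x0,y0),z) for c in L]);print(n,z,"c",P.mean(0))
    for i in range(4): d=P[(i+1)%4]-P[i];print("   %.4f %.1f"%(np.linalg.norm(d),np.degrees(np.arctan2(d[1],d[0]))%90))
q("top",[(158,165),(405,52),(540,308),(278,425)],12,322,168,.062)
q("scene",[(140,120),(408,132),(352,402),(80,360)],9,172,258,.062)
q("top",[(352,210),(425,140),(500,205),(425,278)],12,322,168,.128)
q("scene",[(150,100),(248,72),(272,163),(165,185)],9,172,258,.128)
mt=masks(cv2.imread("pics/top0.png"),"red");ms=masks(cv2.imread("pics/scene0.png"),"red")
ms[:,:270]=0;ms[130:]=0
for n,m in(("top",mt),("scene",ms)):
    p=np.argwhere(m)[:,::-1].astype(float);c=p.mean(0);w,V=np.linalg.eigh(np.cov(p.T));s=(p-c)@V[:,1];print(n,c,c+V[:,1]*s.min(),c+V[:,1]*s.max())
```

```text
top 0.062 c [ 0.5325 -0.3171  0.062 ]
   0.0586 24.2
   0.0617 25.9
   0.0615 23.7
   0.0611 23.2
scene 0.062 c [ 0.5324 -0.3179  0.062 ]
   0.0620 29.8
   0.0626 25.1
   0.0612 23.9
   0.0562 25.7
top 0.128 c [ 0.532  -0.3171  0.128 ]
   0.0203 43.1
   0.0195 47.6
   0.0210 43.5
   0.0196 45.6
scene 0.128 c [ 0.5332 -0.3165  0.128 ]
   0.0208 50.0
   0.0212 51.5
   0.0221 44.9
   0.0192 48.3
top [138.6406 218.4219] [150.0354 218.0301] [127.924  218.7903]
scene [293.4359  91.906 ] [295.511   79.0827] [290.968  107.1566]
```

```bash
cat > edge.py <<'E'
from h import *
from scipy.ndimage import map_coordinates
def edgefit(im,n,p0,p1,z,lo=.1,hi=.9,N=60,W=4,bright_side=None):
    """subpixel strongest-gradient along normals between p0,p1 pixels; returns world line pts"""
    g=cv2.cvtColor(im,6).astype(float);p0=np.array(p0,float);p1=np.array(p1,float)
    d=(p1-p0)/np.linalg.norm(p1-p0);nn=np.array([-d[1],d[0]]);s=np.arange(-W,W+.01,.25);out=[]
    for f in np.linspace(lo,hi,N):
        c=p0+(p1-p0)*f;q=c[None]+s[:,None]*nn
        v=map_coordinates(g,[q[:,1],q[:,0]],order=1);dv=np.abs(np.gradient(cv2.GaussianBlur(v[None],(0,0),1.5)[0]))
        k=dv.argmax();w=dv[max(0,k-4):k+5];out.append(c+nn*(s[max(0,k-4):k+5]*w).sum()/w.sum())
    out=np.array(out);l=cv2.fitLine(out.astype(np.float32),cv2.DIST_HUBER,0,.2,.01).ravel()
    r=(out-l[2:])@[-l[1],l[0]]
    a,b=plane(n,l[2:]-l[:2]*10,z),plane(n,l[2:]+l[:2]*10,z)
    return plane(n,l[2:],z),(b-a)/np.linalg.norm(b-a),np.std(r)
E
python3 - <<'E'
from edge import *
np.set_printoptions(precision=4,suppress=True)
T=cv2.imread("pics/top0.png");S=cv2.imread("pics/scene0.png")
c=lambda x,y:((x+.5)/6.6-.5+120,(y+.5)/6.6-.5+180)
TR,BR,BL,TL=c(682,77),c(714,320),c(240,383),c(211,145)
L={}
for nm,a,b in(("top",TL,TR),("bot",BL,BR),("right",TR,BR),("left",TL,BL)):
    L[nm]=edgefit(T,"top",a,b,.010,*( (.1,.6) if nm=="left" else (.08,.92)),W=2.5);p,d,s=L[nm];print(nm,p,np.degrees(np.arctan2(d[1],d[0])),s)
yaw=np.radians(np.mean([np.degrees(np.arctan2(d[1],d[0]))%90 for _,d,_ in L.values()]));print("yaw",np.degrees(yaw))
ex=np.array([np.cos(yaw),np.sin(yaw),0]);ey=np.array([-np.sin(yaw),np.cos(yaw),0])
xm=(L["top"][0]@ex+L["bot"][0]@ex)/2;print("width",L["top"][0]@ex-L["bot"][0]@ex,"len",L["left"][0]@ey-L["right"][0]@ey)
for off in(.03,.035):
    print(off,ex*xm+ey*(L["right"][0]@ey+off))
# scene
d=lambda x,y:((x+.5)/5.2-.5+240,(y+.5)/5.2-.5+75)
A,B,C,D=d(35,515),d(212,583),d(350,320),d(190,272)
M={}
for nm,a,b,r in(("near",A,B,(.1,.9)),("r",B,C,(.05,.95)),("l",A,D,(.05,.6))):
    M[nm]=edgefit(S,"scene",a,b,.010,*r,W=2.5);p,dd,s=M[nm];print(nm,p,np.degrees(np.arctan2(dd[1],dd[0])),s)
print("width",M["r"][0]@ex-M["l"][0]@ex); xm2=(M["r"][0]@ex+M["l"][0]@ex)/2
for off in(.03,.035):print(off,ex*xm2+ey*(M["near"][0]@ey+off))
print(tri((139,218.4),(293.3,93)))
E
```

```text
top [0.5142 0.1271 0.01  ] -82.48865944322772 0.1703825572659004
bot [0.4194 0.0805 0.01  ] -82.47362875172485 0.18038492506395637
right [0.4785 0.0125 0.01  ] -172.7983497506291 0.18848705382321643
left [0.4743 0.2131 0.01  ] -172.0770475493396 0.3390307827480642
yaw 7.5405786262696886
width 0.10005355855916909 len 0.1993721746235644
0.03 [0.475  0.0423 0.    ]
0.035 [0.4743 0.0473 0.    ]
near [0.4805 0.0114 0.01  ] 7.501543302312758 0.06938750741381157
r [0.5179 0.1139 0.01  ] 97.42659343482741 0.07393892432748361
l [0.4198 0.0655 0.01  ] 97.40905515589257 0.6416030819072598
width 0.10351786268844065
0.03 [0.4753 0.0409 0.    ]
0.035 [0.4746 0.0459 0.    ]
(array([0.4554, 0.1957, 0.161 ]), np.float64(0.0017415248143368078))
```

```bash
cat > plan.py <<'E'
from h import *
from scipy.spatial.transform import Rotation as R
np.set_printoptions(precision=4,suppress=True)
def down(yaw): # tool x at yaw deg, z down
    c,s=np.cos(np.radians(yaw)),np.sin(np.radians(yaw)); return R.from_matrix(np.array([[c,s,0],[s,-c,0],[0,0,-1]]).T.T)
def plan(goal,yaw,n,start=None):
    o=manip.get_obs()
    p,q=(o["position"],R.from_quat(o["ee_rot"])) if start is None else (np.array(start[0]),down(start[1]))
    G=down(yaw); rv=(q.inv()*G).as_rotvec()
    if start is None:print("t",round(o["clock"],3),"p",p,"yaw",np.degrees(np.arctan2(*q.as_matrix()[:2,0][::-1])).round(2),"F",o["ft_force"],"w",round(o["grip_width"]*85.4,1))
    rows=[];goal=np.array(goal)
    for i in range(n):
        Q=q*R.from_rotvec(rv*i/n); rows.append(np.r_[Q.inv().apply((goal-p)/n)*1000,np.degrees(rv/n)].round(1))
    print("["+",".join("["+",".join("%g"%(v+0) for v in r)+"]" for r in rows)+"]")
E
python3 -c "
from plan import *
plan([.4627,-.1409,.10],107.3,13)"
```

```text
t 0.1 p [ 0.1886 -0.5955  0.2306] yaw 17.58 F [-0.9819 -0.7653 -0.0456] w 85.2
[[30.7,-27,10.1,0,0,-6.9],[33.7,-23.1,10.1,0,0,-6.9],[36.2,-18.9,10.1,0,0,-6.9],[38.2,-14.4,10.1,0,0,-6.9],[39.7,-9.7,10.1,0,0,-6.9],[40.5,-4.8,10.1,0,0,-6.9],[40.8,0.1,10.1,0,0,-6.9],[40.5,5,10.1,0,0,-6.9],[39.6,9.8,10,0,0,-6.9],[38.2,14.5,10,0,0,-6.9],[36.2,19,10,0,0,-6.9],[33.6,23.2,10,0,0,-6.9],[30.6,27,10,0,0,-6.9]]
```

>>> step_arm(motion=[[31,-27,10,0,0,-7],[34,-23,10,0,0,-7],[36,-19,10,0,0,-7],[38,-14,10,0,0,-7],[40,-10,10,0,0,-7],[40,-5,10,0,0,-7],[41,0,10,0,0,-7],[40,5,10,0,0,-7],[40,10,10,0,0,-7],[38,14,10,0,0,-7],[36,19,10,0,0,-7],[34,23,10,0,0,-7],[31,27,10,0,0,-6]], jaw=85, force=40)

```text
clock: 1.72
position: [0.4508, -0.1186, 0.0939]
ee_rot: [0.572, 0.82, -0.0, -0.003]
ft_force: [0.7, -0.5, 0.1]
grip_width: 0.994
```

```bash
python3 -c "
from plan import *
plan([.4627,-.1409,.05],107.3,3)"
```

```text
t 1.725 p [ 0.4508 -0.1186  0.0939] yaw 110.18 F [ 0.7442 -0.4734  0.1025] w 84.9
[[-8.4,1.2,14.6,-0.1,-0.1,1],[-8.4,1.3,14.6,-0.1,-0.1,1],[-8.3,1.4,14.6,-0.1,-0.1,1]]
```

>>> step_arm(motion=[[-8,1,15,0,0,1],[-8,1,15,0,0,1],[-8,1,15,0,0,1],[0,0,0,0,0,0]])

```text
clock: 2.22
position: [0.4612, -0.1402, 0.0451]
ee_rot: [0.594, 0.804, -0.0, -0.004]
ft_force: [-0.4, -0.3, -0.3]
grip_width: 0.997
```

```bash
python3 -c "
from plan import *
plan([.4627,-.1409,.005],107.3,3)
T=manip.camera('top');cv2.imwrite('pics/t1.png',cv2.resize(T[170:260,240:330],None,fx=6,fy=6,interpolation=2))
T=manip.camera('scene');cv2.imwrite('pics/s1.png',cv2.resize(T[150:280,150:300],None,fx=4,fy=4,interpolation=2))"
```

```text
t 2.225 p [ 0.4612 -0.1402  0.0451] yaw 107.1 F [-0.4351 -0.255  -0.3125] w 85.2
[[-0.4,0.5,13.4,-0.1,-0.1,-0.1],[-0.4,0.5,13.4,-0.1,-0.1,-0.1],[-0.4,0.4,13.4,-0.1,-0.1,-0.1]]
```

View pics/s1.png

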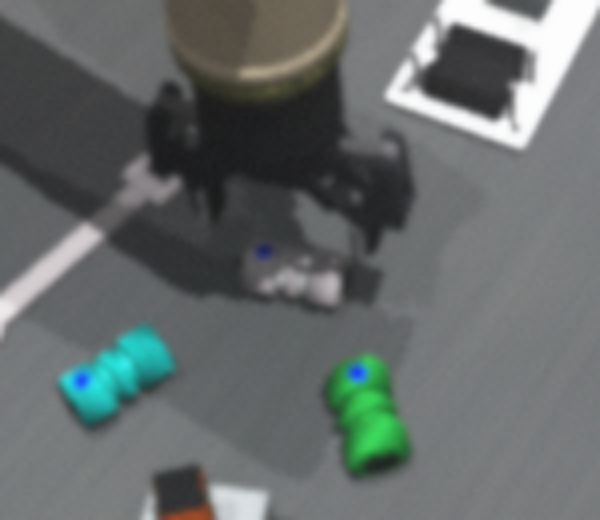

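>>> step_arm(motion=[[0,0,13,0,0,0],[-1,1,13,0,0,0],[0,0,10,0,0,0],[0,0,4,0,0,0]])

```text
clock: 2.82
position: [0.4634, -0.1404, 0.0045]
ee_rot: [0.593, 0.805, -0.0, -0.002]
ft_force: [0.7, -0.9, 0.0]
grip_width: 0.992
```

```bash
python3 -c "
from plan import *
plan([.4627,-.1409,.003],107.3,3)"
```

```text
t 2.825 p [ 0.4634 -0.1404  0.0045] yaw 107.19 F [ 0.7137 -0.936   0.0417] w 84.7
[[-0.1,-0.3,0.5,0,-0.1,0],[-0.1,-0.3,0.5,0,-0.1,0],[-0.1,-0.3,0.5,0,-0.1,0]]
```

>>> step_arm(motion=[[0,0,1,0,0,0],[0,0,0,0,0,0],[0,0,0,0,0,0],[0,0,0,0,0,0],[0,0,0,0,0,0]], jaw=50, force=40)

```text
clock: 3.45
position: [0.4635, -0.1402, 0.0038]
ee_rot: [0.593, 0.805, -0.0, -0.002]
ft_force: [0.3, 0.8, -0.8]
grip_width: 0.695
```

```bash
python3 -c "
from plan import *
plan([.4627,-.1409,.003],107.3,3)
T=manip.camera('scene');cv2.imwrite('pics/s2.png',cv2.resize(T[150:280,150:300],None,fx=4,fy=4,interpolation=2))"
```

```text
t 3.45 p [ 0.4635 -0.1402  0.0038] yaw 107.22 F [ 0.3072  0.7951 -0.7712] w 59.4
[[-0.2,-0.3,0.3,-0.1,-0.1,0],[-0.2,-0.3,0.3,-0.1,-0.1,0],[-0.2,-0.3,0.3,-0.1,-0.1,0]]
```

View pics/s2.png

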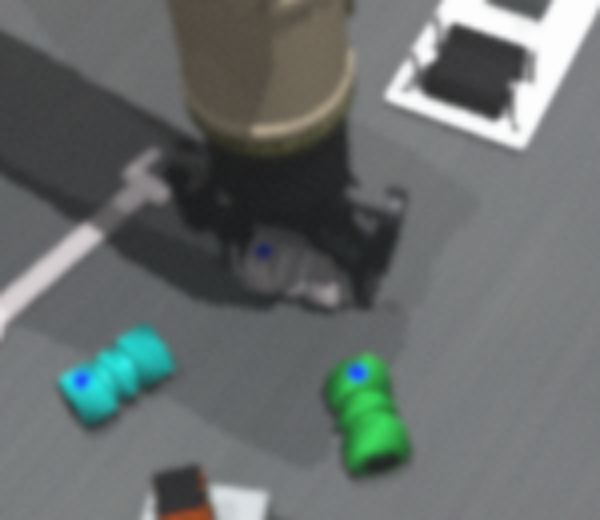

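```bash
python3 -c "
from plan import *
plan([.4744,.0462,.10],97.5,5,start=([.4635,-.140,.10],107.2))"
```

```text
[[34.9,13.1,0,0,0,1.9],[35.4,11.9,0,0,0,1.9],[35.7,10.7,0,0,0,1.9],[36.1,9.5,0,0,0,1.9],[36.4,8.3,0,0,0,1.9]]
```

>>> step_arm(motion=[[0,0,-8,0,0,0],[0,0,-20,0,0,0],[0,0,-30,0,0,0],[0,0,-30,0,0,0],[0,0,-8,0,0,0]])

```text
clock: 4.12
position: [0.4634, -0.1399, 0.1036]
ee_rot: [0.593, 0.805, -0.0, -0.003]
ft_force: [0.9, 0.2, -1.2]
grip_width: 0.7
```

>>> step_arm(motion=[[35,13,0,0,0,2],[35,12,0,0,0,2],[36,11,0,0,0,2],[36,9,0,0,0,2],[30,7,0,0,0,1.7],[0,0,0,0,0,0],[0,0,0,0,0,0]])

```text
clock: 5.0
position: [0.473, 0.0435, 0.101]
ee_rot: [0.662, 0.75, -0.002, -0.003]
ft_force: [0.2, -0.6, -1.9]
grip_width: 0.696
```

```bash
python3 -c "
from plan import *
plan([.4744,.0462,.07],97.5,3)
T=manip.camera('scene');cv2.imwrite('pics/s3f.png',T);cv2.imwrite('pics/s3.png',cv2.resize(T[50:200,200:330],None,fx=4,fy=4,interpolation=2))
T=manip.camera('top');cv2.imwrite('pics/t3f.png',T);cv2.imwrite('pics/t3.png',cv2.resize(T[170:270,120:270],None,fx=5,fy=5,interpolation=2))"
```

```text
t 5.0 p [0.473  0.0435 0.101 ] yaw 97.12 F [ 0.2203 -0.615  -1.8524] w 59.4
[[0.8,0.7,10.3,-0.1,-0.1,-0.1],[0.8,0.6,10.3,-0.1,-0.1,-0.1],[0.8,0.6,10.3,-0.1,-0.1,-0.1]]
```

View pics/s3.png

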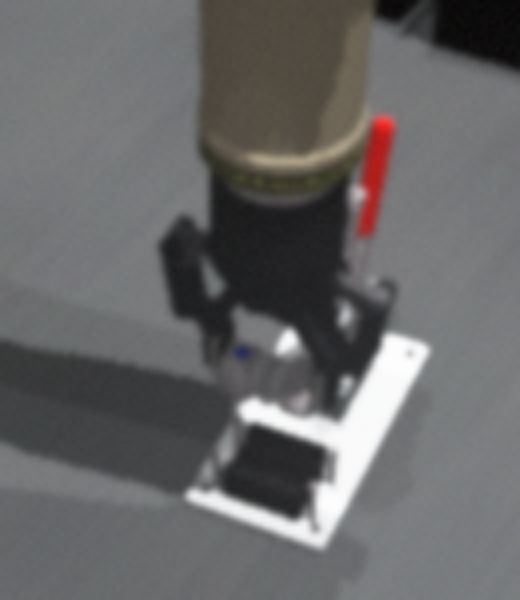

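View pics/t3.png

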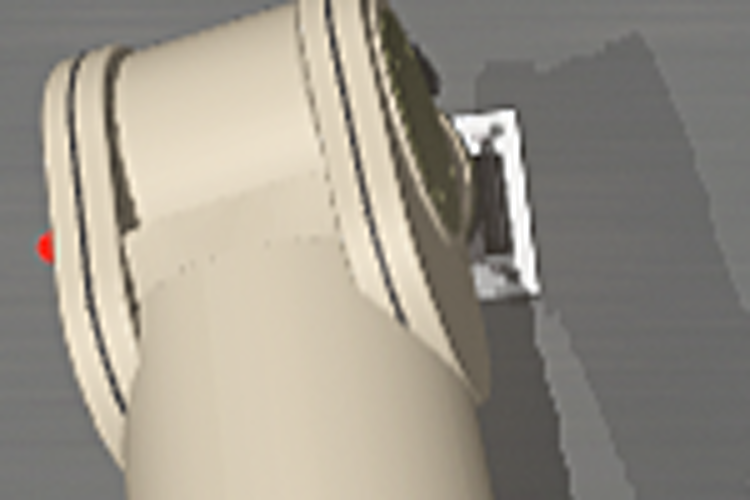

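Run:
```python
from plan import *
S=cv2.imread('pics/s3f.png')
o=manip.get_obs();p=o["position"];Q=R.from_quat(o["ee_rot"])
dot=p+Q.apply([0,.0195,-.0282]);print(p,dot,proj("scene",dot))
x0,y0=253,130;w=15
q=S[y0:y0+w,x0:x0+w].astype(float);wt=np.clip(q[...,0]-q[...,1:].mean(2)-25,0,None)
v,u=np.mgrid[y0:y0+w,x0:x0+w];c=((u*wt).sum()/wt.sum(),(v*wt).sum()/wt.sum());print(c,plane("scene",c,dot[2]))
dot2=p+Q.apply([0,-.0195,-.0282]);print(dot2)
```

```text
[0.4731 0.0433 0.1012] [0.4927 0.0456 0.1293] [275.211  143.1523]
(np.float64(260.037037037037), np.float64(137.54814814814816)) [0.4518 0.0421 0.1293]
[0.454  0.0408 0.1295]
```

Run:
```python
from edge import *
np.set_printoptions(precision=4,suppress=True)
S=cv2.imread('pics/s3f.png');S0=cv2.imread('pics/scene0.png')
a=cv2.resize(S[148:188,244:292],None,fx=16,fy=14,interpolation=2)
cv2.imwrite("pics/z3.png",cv2.resize(S[148:188,244:292],None,fx=14,fy=14,interpolation=2))
yaw=np.radians(7.5);ex=np.array([np.cos(yaw),np.sin(yaw),0])
d=lambda x,y:((x+.5)/5.2-.5+240,(y+.5)/5.2-.5+75)
A,D=d(35,515),d(190,272);B,C=d(212,583),d(350,320)
for r in((.03,.3),(.1,.5),(.3,.65)):
    p,dd,s=edgefit(S0,"scene",A,D,.010,*r,W=1.8);print(p,p@ex,np.degrees(np.arctan2(dd[1],dd[0])),s)
for r in((.05,.5),(.5,.95)):
    p,dd,s=edgefit(S0,"scene",B,C,.010,*r,W=2);print(p,p@ex,np.degrees(np.arctan2(dd[1],dd[0])),s)
# expected projections of dowels for hypothesis
for f in((.4744,.0462),(.4764,.0462)):
    ey=np.array([-ex[1],ex[0],0])
    for sx in(-1,1):
        for sy in(-1,1):
            b=np.array([*f,0])+ex*.035*sx+ey*.0175*sy
            print(f,sx,sy,proj("scene",b+[0,0,.047]),proj("scene",b+[0,0,.01]))
```

```text
[0.4227 0.0483 0.01  ] 0.4254328605298641 97.27948211544708 0.4405744382474512
[0.4214 0.0586 0.01  ] 0.42548725020738387 97.05215338557797 0.5648433406376537
[0.4169 0.0952 0.01  ] 0.42578776565562476 96.96299674060559 0.45839404047161275
[0.5251 0.0577 0.01  ] 0.5281658192333221 97.23430165254914 0.07731132084808585
[0.5118 0.1598 0.01  ] 0.5282729546196739 97.52398144174833 0.06883208745693913
(0.4744, 0.0462) -1 -1 [253.1304 162.6244] [253.2948 171.564 ]
(0.4744, 0.0462) -1 1 [258.7354 153.5552] [258.7219 162.6056]
(0.4744, 0.0462) 1 -1 [277.8076 171.317 ] [277.1751 180.1523]
(0.4744, 0.0462) 1 1 [283.0252 161.8893] [282.2393 170.851 ]
(0.4764, 0.0462) -1 -1 [253.7732 162.9349] [253.9173 171.8709]
(0.4764, 0.0462) -1 1 [259.3694 153.8531] [259.336  162.9004]
(0.4764, 0.0462) 1 -1 [278.4817 171.6403] [277.827  180.4714]
(0.4764, 0.0462) 1 1 [283.6894 162.1992] [282.8819 171.1573]
```

View pics/z3.png

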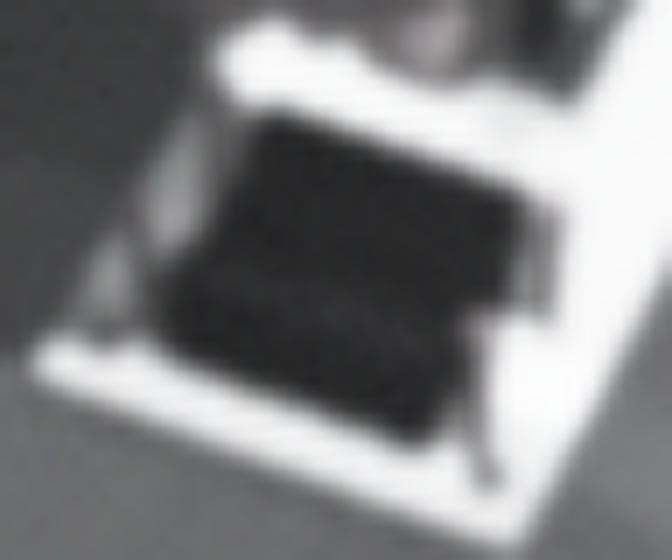

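```bash
python3 -c "
from plan import *
plan([.476,.0458,.055],97.5,4)"
```

```text
t 5.1 p [0.4731 0.0433 0.1012] yaw 97.07 F [-0.2798 -0.4717 -2.0365] w 60.1
[[0.5,0.9,11.5,-0.1,0,-0.1],[0.5,0.8,11.6,-0.1,0,-0.1],[0.5,0.8,11.6,-0.1,0,-0.1],[0.5,0.8,11.6,-0.1,0,-0.1]]
```

>>> step_arm(motion=[[0.5,0.8,11.5,-0.1,0,-0.1],[0.5,0.8,11.5,-0.1,0,-0.1],[0.5,0.8,11.5,-0.1,0,-0.1],[0.5,0.8,11,0,0,-0.1],[0,0,0,0,0,0]])

```text
clock: 5.72
position: [0.4753, 0.0438, 0.0513]
ee_rot: [0.66, 0.751, -0.0, -0.002]
ft_force: [-0.7, 0.2, -1.8]
grip_width: 0.697
```

```bash
python3 -c "
from plan import *
plan([.476,.0458,.0345],97.5,4)
T=manip.camera('scene');cv2.imwrite('pics/s4f.png',T);cv2.imwrite('pics/s4.png',cv2.resize(T[125:193,235:303],None,fx=8,fy=8,interpolation=2))"
```

```text
t 5.725 p [0.4753 0.0438 0.0513] yaw 97.33 F [-0.6558  0.2106 -1.8358] w 59.6
[[0.5,0.2,4.2,0,0,0],[0.5,0.2,4.2,0,0,0],[0.5,0.2,4.2,0,0,0],[0.5,0.2,4.2,0,0,0]]
```

View pics/s4.png

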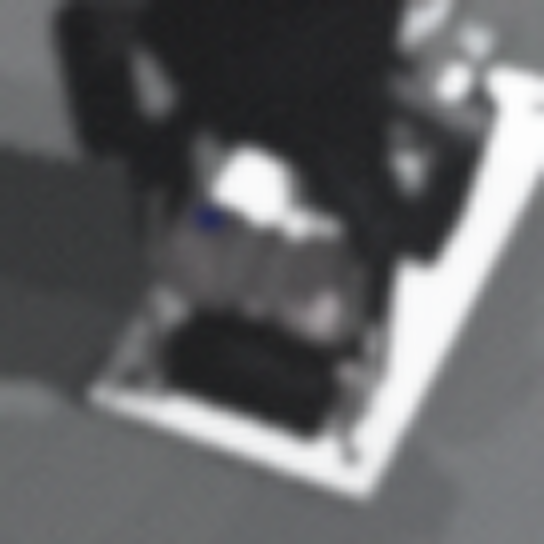

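>>> step_arm(motion=[[1.5,1,2,0,0,0],[0.5,0,2,0,0,0],[0,0,2,0,0,0]], force=25)

```text
clock: 6.15
position: [0.4772, 0.0463, 0.0464]
ee_rot: [0.66, 0.751, 0.001, -0.001]
ft_force: [1.1, 0.5, -1.5]
grip_width: 0.695
```

```bash
python3 -c "
from plan import *
plan([.476,.0458,.0338],97.5,4)"
```

```text
t 6.15 p [0.4772 0.0463 0.0464] yaw 97.33 F [ 1.0761  0.4567 -1.5081] w 59.4
[[-0.1,-0.3,3.1,0,0,0],[-0.1,-0.3,3.1,0,0,0],[-0.1,-0.3,3.1,0,0,0],[-0.1,-0.3,3.1,0,0,0]]
```

>>> step_arm(motion=[[0,-1,3,0,0,0],[0,0,3,0,0,0],[0,0,0,0,0,0]])

```text
clock: 6.52
position: [0.4761, 0.0461, 0.0399]
ee_rot: [0.661, 0.751, 0.001, -0.001]
ft_force: [-0.3, -1.4, -1.7]
grip_width: 0.696
```

```bash
python3 -c "
from plan import *
plan([.476,.0458,.0338],97.5,4)"
```

```text
t 6.525 p [0.4761 0.0461 0.0399] yaw 97.32 F [-0.2766 -1.3932 -1.6945] w 59.5
[[-0.1,0,1.5,0,0,0],[-0.1,0,1.5,0,0,0],[-0.1,0,1.5,0,0,0],[-0.1,0,1.5,0,0,0]]
```

>>> step_arm(motion=[[0,0,2,0,0,0],[0,0,2,0,0,0],[0,0,1,0,0,0]])

```text
clock: 6.9
position: [0.4764, 0.0466, 0.035]
ee_rot: [0.66, 0.751, 0.001, -0.001]
ft_force: [-0.8, 2.7, 3.7]
grip_width: 0.694
```

```bash
python3 -c "
from plan import *
plan([.476,.0458,.0338],97.5,4)"
```

```text
t 6.9 p [0.4764 0.0466 0.035 ] yaw 97.33 F [-0.8404  2.6793  3.6601] w 59.3
[[-0.2,-0.1,0.3,0,0,0],[-0.2,-0.1,0.3,0,0,0],[-0.2,-0.1,0.3,0,0,0],[-0.2,-0.1,0.3,0,0,0]]
```

>>> step_arm(motion=[[0.7,0,0.5,0,0,0],[0.3,0,1,0,0,0],[0,0,0.5,0,0,0]])

```text
clock: 7.28
position: [0.4763, 0.0475, 0.0335]
ee_rot: [0.66, 0.751, 0.001, -0.001]
ft_force: [-5.7, 0.1, 13.7]
grip_width: 0.698
```

```bash
python3 -c "
from plan import *
plan([.476,.0458,.0338],97.5,4)
print(manip.get_obs()['torque'])"
```

```text
t 7.275 p [0.4763 0.0475 0.0335] yaw 97.33 F [-5.7175  0.1222 13.6597] w 59.6
[[-0.4,-0.1,-0.1,0,0,0],[-0.4,-0.1,-0.1,0,0,0],[-0.4,-0.1,-0.1,0,0,0],[-0.4,-0.1,-0.1,0,0,0]]
[-0.0602  1.4936 -0.0473]
```

>>> step_arm(motion=[[0,0,-0.5,0,0,0],[0,0,0,0,0,0],[0,0,0,0,0,0]], jaw=75)

```text
clock: 7.65
position: [0.4767, 0.0472, 0.0342]
ee_rot: [0.661, 0.751, 0.001, -0.0]
ft_force: [0.4, 0.2, 0.5]
grip_width: 0.88
```

```bash
python3 -c "
from plan import *
plan([.476,.0458,.0338],97.5,4)
T=manip.camera('scene');cv2.imwrite('pics/s5f.png',T);cv2.imwrite('pics/s5.png',cv2.resize(T[125:193,235:303],None,fx=8,fy=8,interpolation=2))"
```

```text
t 7.65 p [0.4767 0.0472 0.0342] yaw 97.31 F [0.4088 0.1646 0.4956] w 75.2
[[-0.3,-0.2,0.1,0,0,0],[-0.3,-0.2,0.1,0,0,0],[-0.3,-0.2,0.1,0,0,0],[-0.3,-0.2,0.1,0,0,0]]
```

View pics/s5.png

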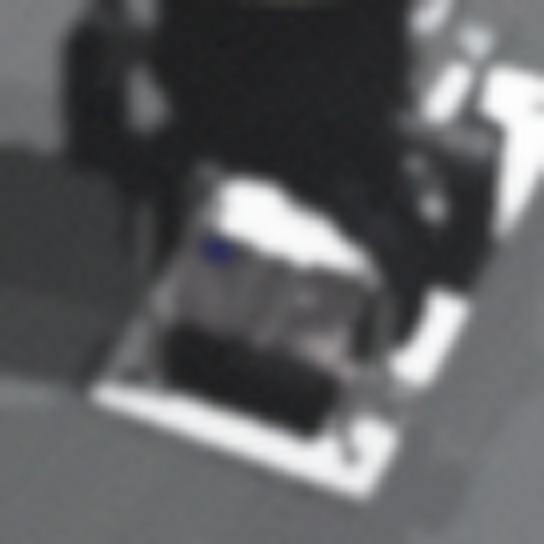

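>>> step_arm(motion=[[0,0,-15,0,0,0],[0,0,-40,0,0,0],[0,0,-60,0,0,0],[0,0,-60,0,0,0],[0,0,-25,0,0,0]])

```text
clock: 8.32
position: [0.4751, 0.0477, 0.2426]
ee_rot: [0.66, 0.752, 0.001, -0.001]
ft_force: [-0.1, 0.7, -0.9]
grip_width: 0.88
```

```bash
python3 -c "
from plan import *
plan([.4558,.1959,.235],97.5,4)
a=tri((150,218),(291,107.2));b=tri((127.9,218.8),(295.5,79.1));print(a,b)
d=b[0]-a[0];print(np.linalg.norm(d),np.arctan2(d[2],np.hypot(d[0],d[1])))
T=manip.camera('scene');cv2.imwrite('pics/s6f.png',T);cv2.imwrite('pics/s6.png',cv2.resize(T[70:193,200:330],None,fx=5,fy=5,interpolation=2))"
```

```text
t 8.325 p [0.4751 0.0477 0.2426] yaw 97.46 F [-0.0777  0.6572 -0.8882] w 75.2
[[37.4,0,2,0,0,0],[37.4,0,2,0,0,0],[37.4,0,1.9,0,0,0],[37.4,0,1.9,0,0,0]]
(array([0.4576, 0.1827, 0.1242]), np.float64(0.004315715074470259)) (array([0.4534, 0.2074, 0.1956]), np.float64(0.0006898052214390466))
0.07560600732615802 1.2331560369582353
```

View pics/s6.png

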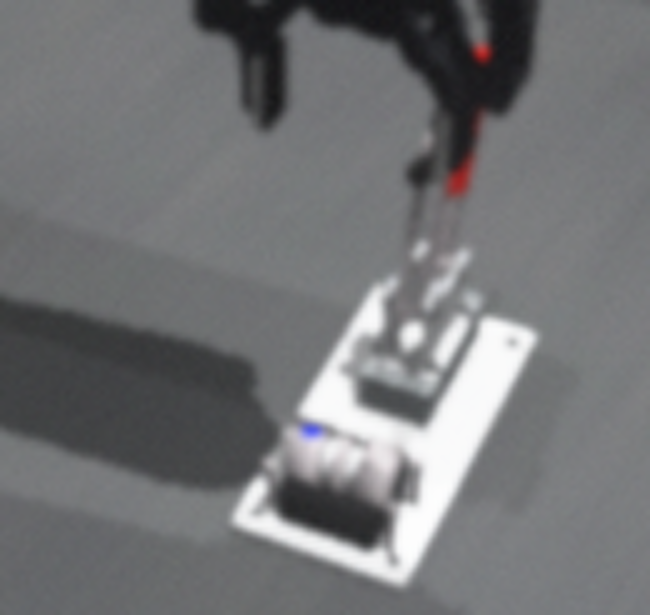

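>>> step_arm(motion=[[37,0,2,0,0,0],[37,0,2,0,0,0],[37,0,2,0,0,0],[36,0,1,0,0,0],[0,0,0,0,0,0]], jaw=45)

```text
clock: 9.0
position: [0.4561, 0.1985, 0.2431]
ee_rot: [0.66, 0.752, 0.004, 0.002]
ft_force: [0.3, -0.1, 0.6]
grip_width: 0.532
```

```bash
python3 -c "
from plan import *
plan([.4563,.1955,.141],97.5,5)
T=manip.camera('scene');cv2.imwrite('pics/s7f.png',T);cv2.imwrite('pics/s7.png',cv2.resize(T[20:193,200:330],None,fx=4,fy=4,interpolation=2))"
```

```text
t 9.0 p [0.4561 0.1985 0.2431] yaw 97.46 F [ 0.2788 -0.1433  0.5827] w 45.5
[[-0.6,-0.2,20.4,0.1,0,0],[-0.6,-0.2,20.4,0.1,0,0],[-0.6,-0.1,20.4,0.1,0,0],[-0.6,-0.1,20.4,0.1,0,0],[-0.6,-0.1,20.4,0.1,0,0]]
```

View pics/s7.png

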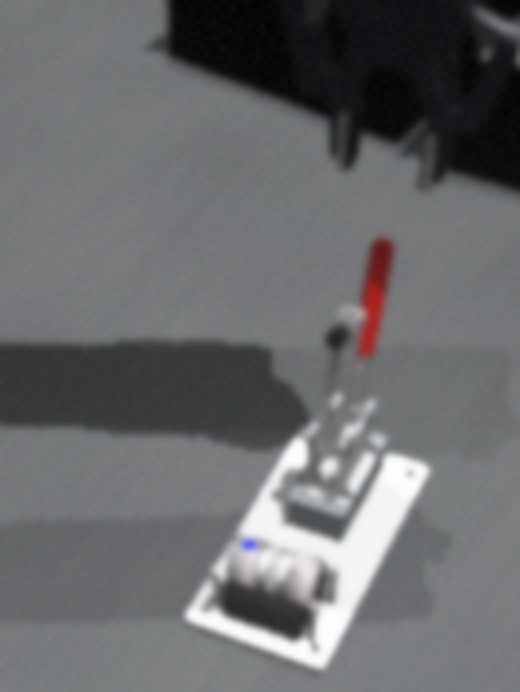

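Aligned over the handle; descend (bar end stays clear).

>>> step_arm(motion=[[-1,0,25,0,0,0],[-1,0,25,0,0,0],[-1,0,22,0,0,0],[0,0,20,0,0,0],[0,0,8,0,0,0]])

```text
clock: 9.68
position: [0.4602, 0.1879, 0.1425]
ee_rot: [0.663, 0.749, 0.003, 0.004]
ft_force: [-0.3, 0.5, -0.5]
grip_width: 0.527
```

```bash
python3 -c "
from plan import *
plan([.4563,.1955,.141],97.5,5)
T=manip.camera('scene');cv2.imwrite('pics/s8.png',cv2.resize(T[40:193,200:330],None,fx=4,fy=4,interpolation=2))"
```

```text
t 9.675 p [0.4602 0.1879 0.1425] yaw 96.93 F [-0.2848  0.4987 -0.5431] w 45.0
[[1.6,-0.6,0.3,0.1,0,-0.1],[1.6,-0.6,0.3,0.1,0,-0.1],[1.6,-0.6,0.3,0.1,0,-0.1],[1.6,-0.6,0.3,0.1,0,-0.1],[1.6,-0.6,0.3,0.1,0,-0.1]]
```

View pics/s8.png

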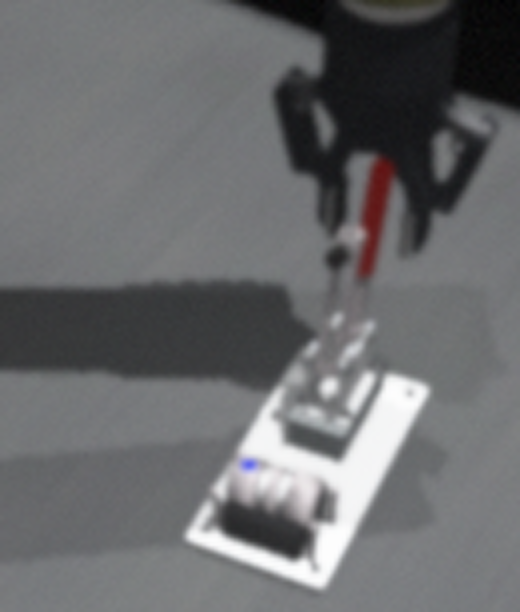

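>>> step_arm(motion=[[5,-2,1,0,0,0],[3,-1,0,0,0,0],[0,0,0,0,0,0]])

```text
clock: 10.1
position: [0.4568, 0.196, 0.1428]
ee_rot: [0.663, 0.748, 0.004, 0.005]
ft_force: [0.3, 0.1, -0.1]
grip_width: 0.528
```

>>> step_arm(motion=[[0,0,0,0,0,0],[0,0,0,0,0,0],[0,0,0,0,0,0],[0,0,0,0,0,0]], jaw=8, force=45)

```text
clock: 10.6
position: [0.4561, 0.1961, 0.1434]
ee_rot: [0.663, 0.748, 0.003, 0.004]
ft_force: [-0.5, 0.4, -0.4]
grip_width: 0.174
```

```bash
python3 -c "
from plan import *
plan([.4563,.1955,.141],97.5,5)"
```

```text
t 10.6 p [0.4561 0.1961 0.1434] yaw 96.9 F [-0.486   0.3987 -0.4341] w 14.9
[[-0.1,0,0.5,0.1,0,-0.1],[-0.1,0,0.5,0.1,0,-0.1],[-0.1,0,0.5,0.1,0,-0.1],[-0.1,0,0.5,0.1,0,-0.1],[-0.1,0,0.5,0.1,0,-0.1]]
```

>>> step_arm(motion=[[9.4,0,3.9,0,0,0],[8.9,0,5,0,0,0],[8.2,0,6.1,0,0,0],[7.4,0,7,0,0,0]])

```text
clock: 11.1
position: [0.4521, 0.2279, 0.1237]
ee_rot: [0.664, 0.747, 0.001, 0.007]
ft_force: [-7.2, -4.4, 11.6]
grip_width: 0.172
```

```bash
cat > arc.py <<'E'
from plan import *
o=manip.get_obs();p=o["position"]
y=(p[1]-.0465)*.9914+(p[0]-.476)*-.1305-.1224; z=p[2]+.019-.078
print("arc y,z",y,z,"r",np.hypot(y,z),"q",np.arctan2(z,y),"F",o["ft_force"],"w",o["grip_width"]*85.4)
print("x",(p[0]-.476)*.9914+(p[1]-.0465)*.1305, "t",o["clock"])
E
python3 arc.py
```

```text
arc y,z 0.06051616289731317 0.0647315886600389 r 0.08861368146210054 q 0.8190421616648221 F [-7.1805 -4.4388 11.6003] w 14.715996888348723
x 3.2035850226451446e-06 t 11.1
```

>>> step_arm(motion=[[7.3,0,7,0,0,0],[6.5,0,7.8,0,0,0],[5.5,0,8.5,0,0,0],[4,0,9,0,0,0]])

```text
clock: 11.6
position: [0.4491, 0.2505, 0.0921]
ee_rot: [0.664, 0.748, -0.001, 0.008]
ft_force: [-4.6, -1.4, 10.0]
grip_width: 0.177
```

```bash
python3 arc.py
```

```text
arc y,z 0.08336746778715172 0.033115387470626506 r 0.08970375450655066 q 0.37810920791450287 F [-4.6148 -1.4193 10.0363] w 15.083627100216804
x -1.8971193394157898e-05 t 11.6
```

>>> step_arm(motion=[[2.5,0,9.5,0,0,0],[1.5,0,9.5,0,0,0],[0,0,9,0,0,0],[0,0,6,0,0,0]])

```text
clock: 12.1
position: [0.4483, 0.2565, 0.0589]
ee_rot: [0.663, 0.749, -0.001, 0.009]
ft_force: [-3.8, -3.7, 8.5]
grip_width: 0.174
```

```bash
python3 arc.py
```

```text
arc y,z 0.08936863412897104 -7.197114412334227e-05 r 0.08936866310918763 q -0.0008053287293214196 F [-3.8031 -3.6871  8.5359] w 14.874033484565429
x -3.778557556722781e-05 t 12.1
```

>>> step_arm(motion=[[0,0,4,0,0,0],[0,0,3,0,0,0]])

```text
clock: 12.35
position: [0.4484, 0.2562, 0.0522]
ee_rot: [0.663, 0.749, -0.002, 0.009]
ft_force: [-4.3, -3.5, 7.3]
grip_width: 0.171
```

>>> step_arm(motion=[[0,0,2,0,0,0],[0,0,1,0,0,0]])

```text
clock: 12.6
position: [0.4483, 0.2562, 0.0498]
ee_rot: [0.662, 0.749, -0.002, 0.01]
ft_force: [-4.1, -2.7, 10.1]
grip_width: 0.17
```

```bash
python3 arc.py; python3 -c "
from plan import *
T=manip.camera('scene');cv2.imwrite('pics/s9.png',cv2.resize(T[60:193,200:330],None,fx=4,fy=4,interpolation=2))"
```

```text
arc y,z 0.0890678883727923 -0.00919157716709157 r 0.08954090590342935 q -0.10283341221383634 F [-4.1325 -2.7378 10.0518] w 14.506829813528991
x -5.152855101086401e-05 t 12.6
```

View pics/s9.png

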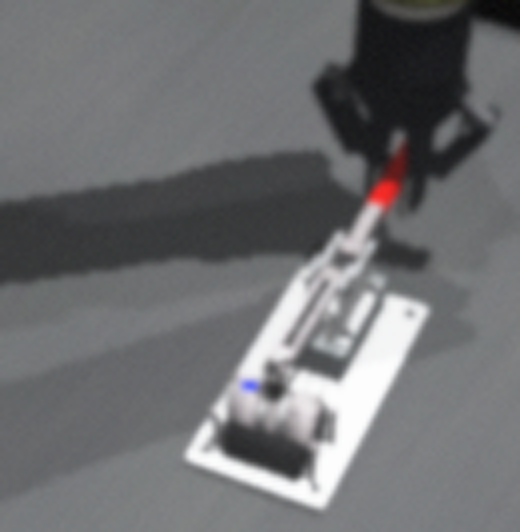

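>>> step_arm(motion=[[0,0,4,0,0,0],[0,0,4,0,0,0]])

```text
clock: 12.9
position: [0.4488, 0.2561, 0.0446]
ee_rot: [0.662, 0.749, -0.003, 0.011]
ft_force: [-18.2, -6.0, 30.1]
grip_width: 0.177
```

>>> step_arm(motion=[[0,0,4,0,0,0],[0,0,4,0,0,0]])

```text
clock: 13.15
position: [0.4485, 0.2572, 0.0409]
ee_rot: [0.662, 0.75, -0.004, 0.013]
ft_force: [-11.2, -5.5, 25.0]
grip_width: 0.166
```

```bash
python3 arc.py
```

```text
arc y,z 0.09003878944434422 -0.01812374436618794 r 0.09184472611126826 q -0.19863389036905083 F [-11.1729  -5.4744  24.9506] w 14.15385206725114
x 0.0002598550754600963 t 13.15
```

>>> step_arm(motion=[[0,0,-1,0,0,0],[0,0,0,0,0,0],[0,0,0,0,0,0]], jaw=45)

```text
clock: 13.52
position: [0.449, 0.2575, 0.042]
ee_rot: [0.662, 0.75, -0.003, 0.013]
ft_force: [-0.6, -0.4, 0.0]
grip_width: 0.527
```

>>> step_arm(motion=[[0,0,-20,0,0,0],[0,0,-40,0,0,0],[0,0,-50,0,0,0],[0,0,-50,0,0,0],[0,0,-20,0,0,0]])

```text
clock: 14.15
position: [0.445, 0.262, 0.2309]
ee_rot: [0.661, 0.75, -0.003, 0.012]
ft_force: [-0.3, -0.1, 0.1]
grip_width: 0.529
```

```bash
python3 arc.py; python3 -c "
from plan import *
T=manip.camera('scene');cv2.imwrite('pics/s10f.png',T);cv2.imwrite('pics/s10.png',cv2.resize(T[80:200,220:330],None,fx=6,fy=6,interpolation=2)[:600])
T=manip.camera('top');cv2.imwrite('pics/t10f.png',T);cv2.imwrite('pics/t10.png',cv2.resize(T[170:270,100:250],None,fx=5,fy=5,interpolation=2))"
```

```text
arc y,z 0.09532660345133671 0.17189599527756977 r 0.19655888308096048 q 1.0644590752222511 F [-0.292  -0.0993  0.0542] w 45.18208545392506
x -0.0025889169327895957 t 14.15
```

View pics/s10.png

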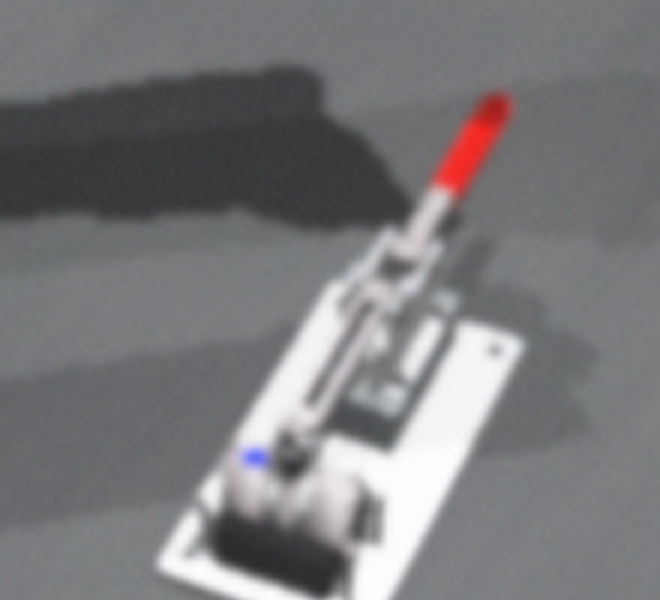

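View pics/t10.png

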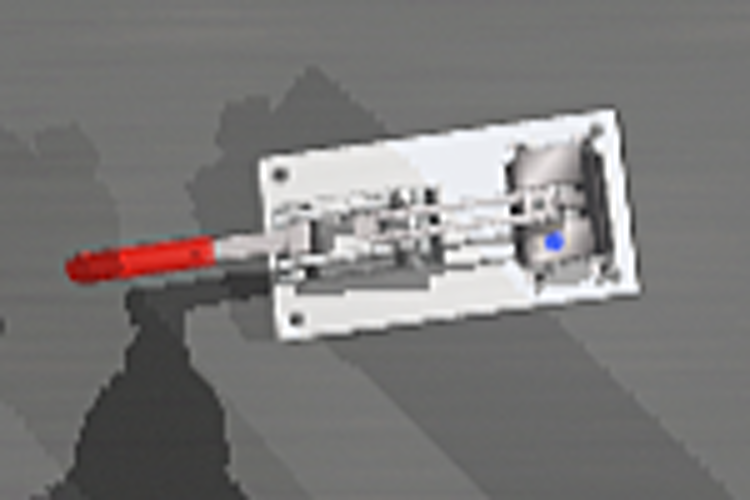

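Run:
```python
from plan import *
T=cv2.imread("pics/t10f.png");S=cv2.imread("pics/s10f.png")
mt=masks(T,"red");ms=masks(S,"red");mt[:,:105]=0;ms[:,:270]=0;ms[125:]=0
E={}
for n,m in(("top",mt),("scene",ms)):
    p=np.argwhere(m)[:,::-1].astype(float);c=p.mean(0);w,V=np.linalg.eigh(np.cov(p.T));d=V[:,1]*(1 if V[0,1]*(1 if n=="scene" else -1)>0 else -1);s=(p-c)@d;E[n]=(c+d*s.min(),c+d*s.max(),c);print(n,E[n])
for i in range(3): print(tri(E["top"][i],E["scene"][i]))
def dc(im,x0,y0,w,h):
    p=im[y0:y0+h,x0:x0+w].astype(float); wt=np.clip(p[...,0]-p[...,1:].mean(2)-35,0,None)
    v,u=np.mgrid[y0:y0+h,x0:x0+w];return (u*wt).sum()/wt.sum(),(v*wt).sum()/wt.sum()
a=dc(T,204,212,14,13);b=dc(S,256,150,12,12)
print(a,plane("top",a,.062),b,plane("scene",b,.062),tri(a,b))
```

```text
top (array([141.6808, 219.7237]), array([112.965 , 223.7506]), array([127.9   , 221.6562]))
scene (array([293.9735, 110.6222]), array([303.2265,  96.1448]), array([298.381 , 103.7262]))
(array([0.4529, 0.2157, 0.0862]), np.float64(0.002479459923999732))
(array([0.4428, 0.2914, 0.0803]), np.float64(0.0017885096906078563))
(array([0.4479, 0.2521, 0.0826]), np.float64(0.001734056881522067))
(np.float64(210.33839662447258), np.float64(217.88987341772153)) [0.4558 0.0442 0.062 ] (np.float64(262.0934139784946), np.float64(155.81989247311827)) [0.4562 0.0455 0.062 ] (array([0.4563, 0.0444, 0.063 ]), np.float64(0.0011295777686255919))
```

```bash
python3 -c "
from plan import *
plan([.5325,-.317,.20],46,13)"
```

```text
t 14.25 p [0.4454 0.2621 0.2304] yaw 97.21 F [ 0.3304  0.6687 -0.0163] w 45.0
[[-45,1,3.3,0.1,0.1,3.9],[-44.8,4.1,3.3,0.1,0.1,3.9],[-44.4,7.2,3.2,0.1,0.1,3.9],[-43.8,10.2,3.2,0.1,0.1,3.9],[-43,13.2,3.1,0.1,0.1,3.9],[-42,16.1,3,0.1,0.1,3.9],[-40.8,19,2.9,0.1,0.1,3.9],[-39.4,21.8,2.9,0.1,0.1,3.9],[-37.8,24.4,2.8,0.1,0.1,3.9],[-36.1,27,2.7,0.1,0.1,3.9],[-34.1,29.4,2.6,0.1,0.1,3.9],[-32,31.7,2.5,0.1,0.1,3.9],[-29.8,33.8,2.4,0.1,0.1,3.9]]
```

>>> step_arm(motion=[[-45,1,3,0.1,0.1,4],[-45,4,3,0.1,0.1,4],[-44,7,3,0.1,0.1,4],[-44,10,3,0.1,0.1,4],[-43,13,3,0.1,0.1,4],[-42,16,3,0.1,0.1,4],[-41,19,3,0.1,0.1,4],[-39,22,3,0.1,0.1,4],[-38,24,3,0.1,0.1,4],[-36,27,2,0.1,0.1,4],[-34,29,2,0.1,0.1,4],[-28,28,2,0.1,0.1,4],[-15,17,0,0.1,0.1,2]], jaw=60)

```text
clock: 15.88
position: [0.516, -0.3032, 0.1984]
ee_rot: [0.92, 0.391, 0.0, -0.007]
ft_force: [0.4, 0.9, -0.7]
grip_width: 0.701
```

```bash
python3 -c "
from plan import *
plan([.5325,-.317,.15],46,4)"
```

```text
t 15.875 p [ 0.516  -0.3032  0.1984] yaw 46.06 F [ 0.4413  0.9204 -0.7147] w 59.8
[[0.3,5.5,12,-0.2,-0.1,0],[0.3,5.5,12.1,-0.2,-0.1,0],[0.3,5.4,12.1,-0.2,-0.1,0],[0.4,5.4,12.1,-0.2,-0.1,0]]
```

>>> step_arm(motion=[[0,6,12,-0.2,-0.1,0],[0,6,12,-0.2,-0.1,0],[0,5,12,-0.2,-0.1,0],[0,5,10,-0.2,-0.1,0],[0,0,0,0,0,0]])

```text
clock: 16.5
position: [0.5321, -0.3158, 0.147]
ee_rot: [0.919, 0.393, -0.001, -0.001]
ft_force: [0.4, -0.4, 0.2]
grip_width: 0.701
```

```bash
python3 -c "
from plan import *
plan([.5325,-.317,.083],46,5)
T=manip.camera('scene');cv2.imwrite('pics/s11f.png',T);cv2.imwrite('pics/s11.png',cv2.resize(T[200:330,130:270],None,fx=4,fy=4,interpolation=2))"
```

```text
t 16.5 p [ 0.5321 -0.3158  0.147 ] yaw 46.3 F [ 0.3594 -0.3808  0.2305] w 59.9
[[-0.1,0.2,12.8,0,0,0.1],[-0.1,0.2,12.8,0,0,0.1],[-0.1,0.2,12.8,0,0,0.1],[-0.1,0.2,12.8,0,0,0.1],[-0.1,0.2,12.8,0,0,0.1]]
```

View pics/s11.png

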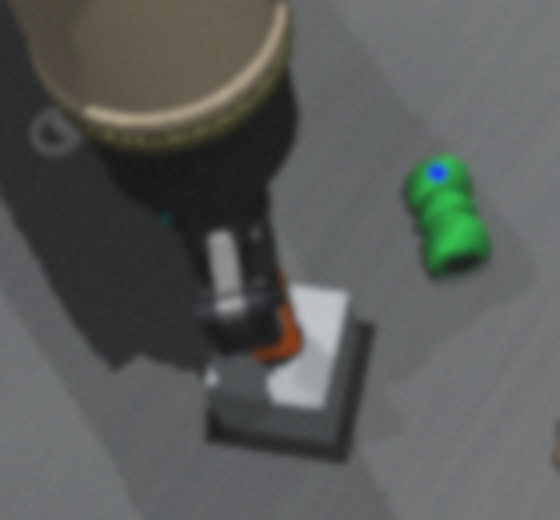

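>>> step_arm(motion=[[0,0,12,0,0,0],[0,1,14,0,0,0],[0,0,14,0,0,0],[0,0,13,0,0,0],[0,0,9,0,0,0],[0,0,0,0,0,0]])

```text
clock: 17.3
position: [0.5328, -0.3162, 0.0813]
ee_rot: [0.919, 0.393, -0.0, -0.001]
ft_force: [0.7, 0.1, 0.6]
grip_width: 0.701
```

```bash
python3 -c "
from plan import *
plan([.5325,-.317,.083],46,2)"
```

```text
t 17.3 p [ 0.5328 -0.3162  0.0813] yaw 46.31 F [0.7294 0.1233 0.5856] w 59.9
[[-0.4,0.2,-0.9,0,0,0.2],[-0.4,0.2,-0.9,0,0,0.2]]
```

>>> step_arm(motion=[[0,0,0,0,0,0],[0,0,0,0,0,0],[0,0,0,0,0,0],[0,0,0,0,0,0],[0,0,0,0,0,0]], jaw=16, force=45)

```text
clock: 17.92
position: [0.5335, -0.3165, 0.0826]
ee_rot: [0.919, 0.393, 0.0, 0.0]
ft_force: [0.6, 0.7, -2.2]
grip_width: 0.274
```

```bash
python3 -c "
from plan import *
plan([.5325,-.317,.083],46,2)
T=manip.camera('scene');cv2.imwrite('pics/s12.png',cv2.resize(T[200:330,130:270],None,fx=4,fy=4,interpolation=2))"
```

```text
t 17.925 p [ 0.5335 -0.3165  0.0826] yaw 46.31 F [ 0.6294  0.7033 -2.1511] w 23.4
[[-0.5,-0.2,-0.2,0,0,0.2],[-0.5,-0.2,-0.2,0,0,0.2]]
```

View pics/s12.png

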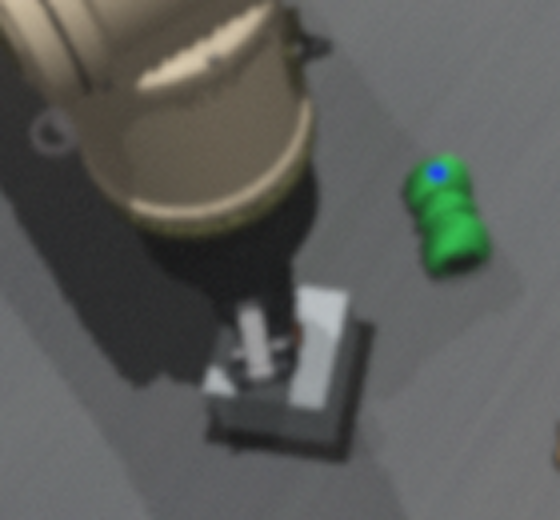

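>>> step_arm(motion=[[0,0,-6,0,0,0],[0,0,-12,0,0,0],[0,0,-20,0,0,0],[0,0,-25,0,0,0],[0,0,-30,0,0,0],[0,0,-20,0,0,0],[0,0,0,0,0,0]])

```text
clock: 18.85
position: [0.534, -0.3165, 0.2041]
ee_rot: [0.919, 0.393, 0.001, 0.002]
ft_force: [-0.3, 0.0, -1.6]
grip_width: 0.274
```

```bash
python3 -c "
from plan import *
plan([.4567,.0445,.205],95,9)
T=manip.camera('scene');cv2.imwrite('pics/s13.png',cv2.resize(T[180:310,130:270],None,fx=4,fy=4,interpolation=2))
T=manip.camera('top');cv2.imwrite('pics/t13.png',cv2.resize(T[150:250,300:420],None,fx=5,fy=5,interpolation=2))"
```

```text
t 18.85 p [ 0.534  -0.3165  0.2041] yaw 46.34 F [-0.2733  0.0086 -1.6367] w 23.4
[[23.1,-33.9,-0.2,0,0,-5.4],[26.2,-31.6,-0.2,0,0,-5.4],[29,-29,-0.2,0,0,-5.4],[31.6,-26.1,-0.2,0,0,-5.4],[34,-23,-0.2,0,0,-5.4],[36,-19.7,-0.1,0,0,-5.4],[37.7,-16.2,-0.1,0,0,-5.4],[39,-12.6,-0.1,0,0,-5.4],[40,-8.9,-0.1,0,0,-5.4]]
```

View pics/s13.png

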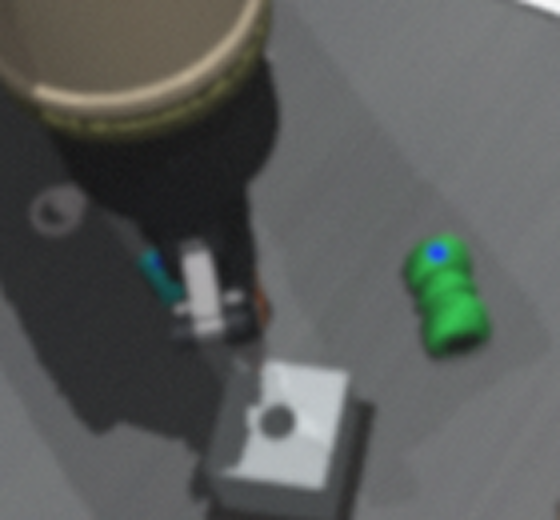

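>>> step_arm(motion=[[15,-24,0,0,0,-3],[24,-33,0,0,0,-5],[27,-31,0,0,0,-5.4],[30,-28,0,0,0,-5.4],[32,-25,0,0,0,-5.4],[34,-22,0,0,0,-5.4],[36,-18,0,0,0,-5.4],[38,-15,0,0,0,-5.4],[36,-10,0,0,0,-4],[20,-5,0,0,0,-2],[0,0,0,0,0,0]])

```text
clock: 20.32
position: [0.4354, 0.0552, 0.1912]
ee_rot: [0.681, 0.732, -0.004, -0.007]
ft_force: [1.4, -0.2, -1.4]
grip_width: 0.277
```

```bash
python3 -c "
from plan import *
plan([.4567,.0445,.160],95,4)"
```

```text
t 20.325 p [0.4354 0.0552 0.1912] yaw 94.14 F [ 1.3652 -0.2451 -1.4339] w 23.6
[[-3.1,5.2,7.7,-0.2,-0.1,-0.2],[-3.1,5.2,7.7,-0.2,-0.1,-0.2],[-3.1,5.2,7.7,-0.2,-0.1,-0.2],[-3.1,5.1,7.8,-0.2,-0.1,-0.2]]
```

>>> step_arm(motion=[[-3,5,6,-0.2,-0.1,-0.2],[-3,5,6,-0.2,-0.1,-0.2],[-2,5,6,-0.2,-0.1,-0.2],[-1,4,6,-0.2,-0.1,-0.2],[0,1,0,0,0,0]])

```text
clock: 20.95
position: [0.4577, 0.043, 0.1639]
ee_rot: [0.678, 0.735, -0.002, 0.0]
ft_force: [0.1, -0.7, -0.5]
grip_width: 0.274
```

```bash
python3 -c "
from plan import *
plan([.4567,.0455,.150],95,4)
T=manip.camera('scene');cv2.imwrite('pics/s14f.png',T);cv2.imwrite('pics/s14.png',cv2.resize(T[90:190,220:310],None,fx=6,fy=6,interpolation=2))
T=manip.camera('top');cv2.imwrite('pics/t14f.png',T);cv2.imwrite('pics/t14.png',cv2.resize(T[160:260,140:260],None,fx=5,fy=5,interpolation=2))"
```

```text
t 20.95 p [0.4577 0.043  0.1639] yaw 94.55 F [ 0.0669 -0.6655 -0.4672] w 23.4
[[0.7,-0.2,3.5,0,0,-0.1],[0.7,-0.2,3.5,0,0,-0.1],[0.7,-0.2,3.5,0,0,-0.1],[0.7,-0.2,3.5,0,0,-0.1]]
```

View pics/s14.png

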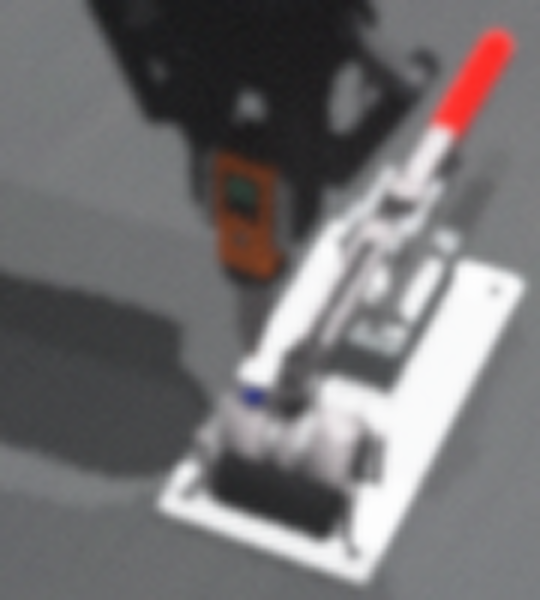

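View pics/t14.png

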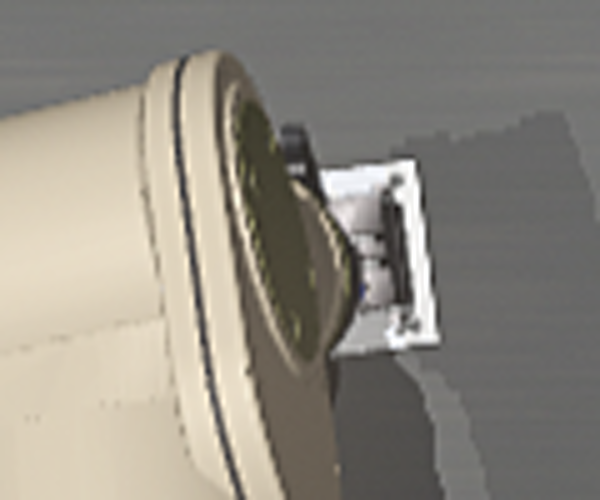

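Run:
```python
from plan import *
S=cv2.imread('pics/s14f.png')
cv2.imwrite('pics/z14.png',cv2.resize(S[112:164,246:282],None,fx=14,fy=11.5,interpolation=2))
o=manip.get_obs();p=o["position"];Q=R.from_quat(o["ee_rot"])
def pr(X): 
    a=proj("scene",X);return a.round(2),((a-[246,112]+.5)*[14,11.5]).round(0)
for h in(.0756,.066,.030,.0206,.0146):  # tip, barrel end, housing etc
    print(h,pr(p+Q.apply([0,0,h])), "off-1",pr(p+Q.apply([-.001,0,h]))[1])
print("dot top-est",pr([.4567,.0445,.062]))
```

```text
0.0756 (array([262.16, 149.6 ]), array([233., 438.])) off-1 [231. 441.]
0.066 (array([262.2 , 146.98]), array([234., 408.])) off-1 [231. 411.]
0.03 (array([262.38, 136.73]), array([236., 290.])) off-1 [234. 293.]
0.0206 (array([262.43, 133.94]), array([237., 258.])) off-1 [234. 261.]
0.0146 (array([262.46, 132.13]), array([237., 237.])) off-1 [235. 240.]
dot top-est (array([262.04, 156.14]), array([232., 513.]))
```

View pics/z14.png

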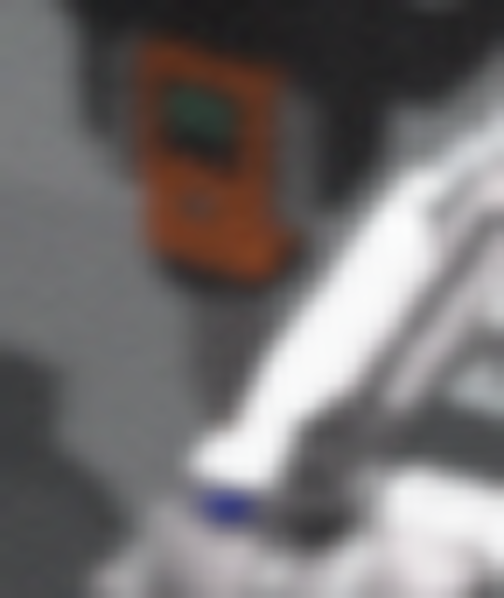

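>>> step_arm(motion=[[1,0,7,0,0,0],[1,0,7,0,0,0],[0,0,5,0,0,0],[0,0,0,0,0,0]])

```text
clock: 21.55
position: [0.4575, 0.0456, 0.1443]
ee_rot: [0.678, 0.735, -0.001, 0.001]
ft_force: [-0.4, -0.3, -1.1]
grip_width: 0.273
```

Run:
```python
from plan import *
plan([.4567,.045,.1376],95,1)
S=manip.camera('scene');cv2.imwrite('pics/s15f.png',S)
cv2.imwrite('pics/z15.png',cv2.resize(S[112:164,246:282],None,fx=14,fy=11.5,interpolation=2))
o=manip.get_obs();p=o["position"];Q=R.from_quat(o["ee_rot"])
def pr(X): 
    a=proj("scene",X);return a.round(2),((a-[246,112]+.5)*[14,11.5]).round(0)
for h in(.0756,.066,.030,.0206,.0146): print(h,pr(p+Q.apply([0,0,h])))
print(Q.as_matrix()[:,2])
```

```text
t 21.55 p [0.4575 0.0456 0.1443] yaw 94.59 F [-0.3996 -0.2956 -1.1415] w 23.3
[[-0.5,-0.8,6.7,-0.1,0.2,-0.4]]
0.0756 (array([262.52, 154.27]), array([238., 492.]))
0.066 (array([262.56, 151.74]), array([239., 463.]))
0.03 (array([262.74, 141.85]), array([241., 349.]))
0.0206 (array([262.79, 139.16]), array([242., 318.]))
0.0146 (array([262.82, 137.41]), array([242., 298.]))
[-0.0007 -0.0031 -1.    ]
```

View pics/z15.png

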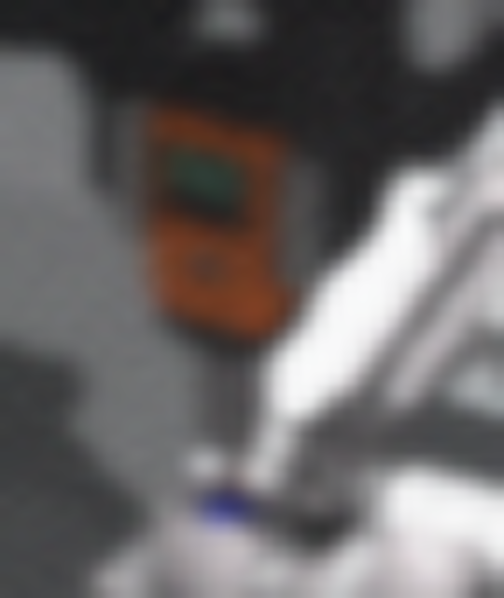

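>>> step_arm(motion=[[-0.7,-1.2,3,0,0,0],[0,0,2,0,0,0],[0,0,0,0,0,0]])

```text
clock: 21.98
position: [0.4566, 0.0447, 0.1395]
ee_rot: [0.678, 0.735, -0.001, 0.001]
ft_force: [0.0, -0.2, -2.3]
grip_width: 0.276
```

Run:
```python
from plan import *
plan([.4563,.0448,.1376],95,1)
S=manip.camera('scene');cv2.imwrite('pics/s16f.png',S)
cv2.imwrite('pics/z16.png',cv2.resize(S[112:164,246:282],None,fx=14,fy=11.5,interpolation=2))
```

```text
t 21.975 p [0.4566 0.0447 0.1395] yaw 94.58 F [ 0.0266 -0.1799 -2.2551] w 23.6
[[0.2,-0.3,1.9,0,0.2,-0.4]]
```

View pics/z16.png

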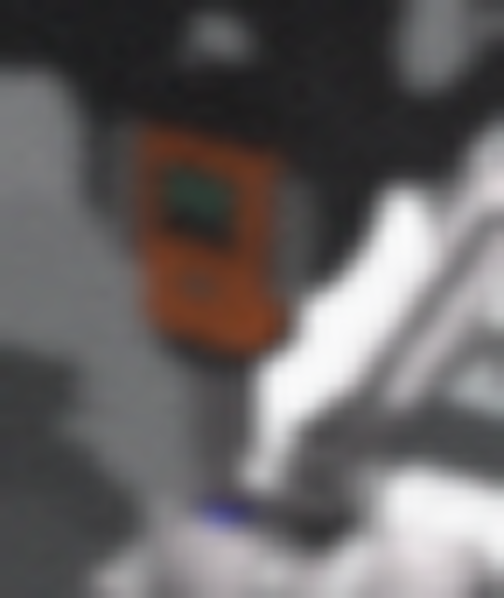

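>>> step_arm(motion=[[0,0,1.5,0,0,0],[0,0,0,0,0,0]])

```text
clock: 22.28
position: [0.4567, 0.0447, 0.1381]
ee_rot: [0.678, 0.735, -0.001, 0.001]
ft_force: [0.8, -0.5, -1.6]
grip_width: 0.274
```

>>> step_arm(motion=[[0,0,1.5,0,0,0],[0,0,0,0,0,0]])

```text
clock: 22.52
position: [0.4568, 0.0447, 0.1366]
ee_rot: [0.678, 0.735, -0.001, 0.001]
ft_force: [0.2, 0.5, -2.2]
grip_width: 0.277
```

>>> step_arm(motion=[[0,0,1.5,0,0,0],[0,0,0,0,0,0]])

```text
clock: 22.78
position: [0.4569, 0.0447, 0.1351]
ee_rot: [0.678, 0.735, -0.001, 0.001]
ft_force: [-0.2, -0.1, -1.1]
grip_width: 0.274
```

>>> step_arm(motion=[[0,0,1,0,0,0],[0,0,0,0,0,0]])

```text
clock: 23.02
position: [0.4569, 0.0447, 0.1341]
ee_rot: [0.678, 0.735, -0.001, 0.001]
ft_force: [-1.3, 0.1, -0.1]
grip_width: 0.272
```

Run:
```python
from plan import *
plan([.4563,.0448,.1331],95,1)
S=manip.camera('scene');cv2.imwrite('pics/s17f.png',S)
cv2.imwrite('pics/z17.png',cv2.resize(S[112:164,246:282],None,fx=14,fy=11.5,interpolation=2))
```

```text
t 23.025 p [0.4569 0.0447 0.1341] yaw 94.58 F [-1.3132  0.1434 -0.0791] w 23.2
[[0.2,-0.6,1,0,0.2,-0.4]]
```

View pics/z17.png

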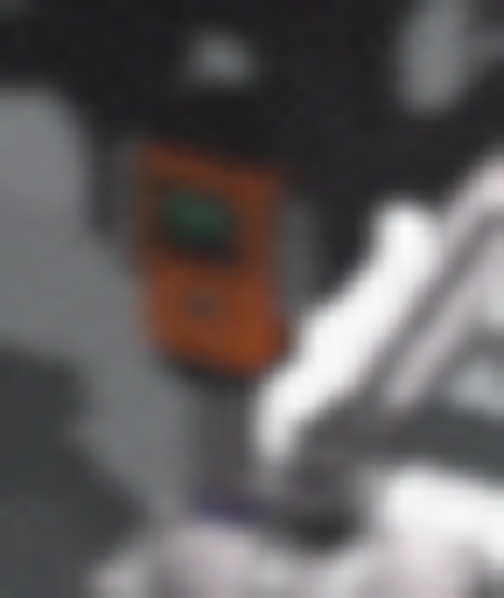

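```bash
cat > avg.py <<'E'
from plan import *
F=[]
for i in range(24):
    manip.camera("top"); o=manip.get_obs(); F.append(np.r_[o["ft_force"],o["position"]])
F=np.array(F);print(o["clock"],F.mean(0),F.std(0)/np.sqrt(24))
E
python3 avg.py
```

```text
24.275 [-0.4732 -0.0553  0.21    0.457   0.0447  0.1341] [0.107  0.1162 0.068  0.     0.     0.    ]
```

>>> step_arm(motion=[[0,0,1.2,0,0,0],[0,0,0,0,0,0]])

```text
clock: 24.52
position: [0.457, 0.0447, 0.1329]
ee_rot: [0.678, 0.735, -0.001, 0.001]
ft_force: [-1.2, 0.4, 1.1]
grip_width: 0.278
```

```bash
python3 avg.py
python3 - <<'E'
from plan import *
o=manip.get_obs();print(R.from_quat(o["ee_rot"]).as_matrix()[:,2])
S=manip.camera('scene');cv2.imwrite('pics/s18f.png',S)
cv2.imwrite('pics/z18.png',cv2.resize(S[112:164,246:282],None,fx=14,fy=11.5,interpolation=2))
cv2.imwrite('pics/w18.png',S)
E
```

```text
25.725 [-0.4864 -0.2402  1.0337  0.457   0.0447  0.1329] [0.1035 0.0917 0.0737 0.     0.     0.    ]
[ 0.0008 -0.0034 -1.    ]
```

View pics/z18.png

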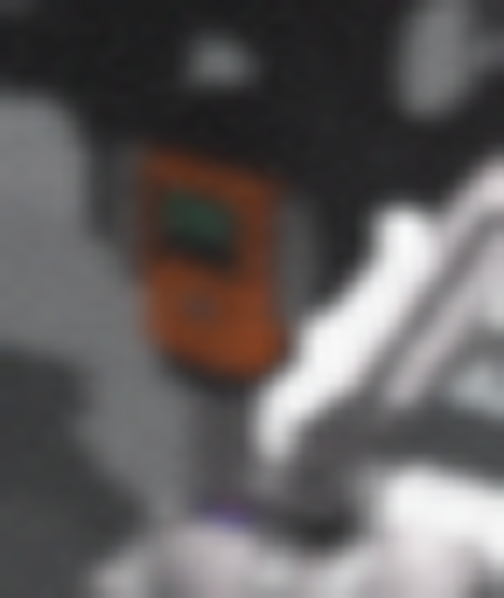

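View pics/w18.png

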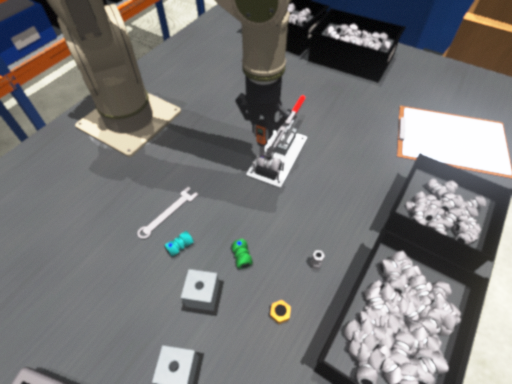

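```bash
python3 -c "
from workcell import manip
print(manip.hand_in())"
```

```text
the job is handed in; nothing more can be done
None
```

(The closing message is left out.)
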